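# Push a pipe sleeve out and hold its end up to the inspection camera

### The job

Push the treadle of the stand all the way down to its stop with the gripper, so that the pipe sleeve rises out of its socket, and let the treadle come up again. Then take the sleeve, draw it out and hold it in the air with its lower end about 45 mm in front of the inspection camera's lens, centred on the lens and with the tube in line with the way the camera looks. Finish while holding it still there; do not touch the camera, and leave the other things on the bench where they are.

Things in the scene. Friction and masses are not known exactly. Their poses are not given: they have to be found in the camera images.
- stand: fixed push-out stand: grey socket block 64x64 mm, 130 mm high, on a steel base plate 222x80x6 mm (186 mm in front to 36 mm behind the socket axis). Origin on the bench under the socket axis; -x points, roughly at the robot, to the treadle. The vertical socket, a square hole 36 mm wide, is open at the top; the sleeve stands in it, its top 1 mm below the block's top
- socket_mouth (a point): centre of the socket's mouth in the top face of the stand's block, 130 mm above the bench
- treadle (a joint): hinge of the treadle (sprung pedal of the stand): 0 at rest, 0.55 rad at its lower stop; about 3 N at the pad to start, about 10 N at the stop; springs back when let go. Fully down it lifts the sleeve 38 mm; then a spring catch keeps the sleeve up with 33 mm standing out of the block, and does not hinder drawing it further up
- treadle_pad (a point): centre of the top of the treadle's pad, a 50x50 mm plate with ribbed rubber, 145 mm in front of the socket (-x of the stand). About 59 mm above the bench at rest, 40 mm lower at the stop; its pivot lies 75 mm towards the socket, so it goes nearly straight down
- sleeve: plain aluminium pipe sleeve, 34 mm outside, 20 mm bore, 110 mm long, about 0.07 kg; origin at the centre of its lower end, z along the tube to the upper end. It is 19 mm above the bench at the start, 53 mm when held up by the catch
- sleeve_foot (a point): centre of the sleeve's lower end (the end to be inspected)
- scope: inspection camera on a fixed stand (base 110x80x12 mm, from 15 mm in front of the origin to 95 mm behind it along x): a short black cylinder 40 mm across in an aluminium yoke, looking up and leaning 40 degrees from vertical, roughly towards the robot (its -x). Origin on the bench under the lens; nothing of it is higher than 112 mm
- scope_head: the camera's head: origin at the centre of the lens, 100 mm above the bench; its z axis points out of the lens along the line of sight (up, and 40 degrees over to the scope's -x)
- reducer: aluminium reducer standing on its wide end, 49 mm across, 52 mm high; bystander, origin at the centre of its underside
- glue_stick: glue stick lying flat, 68 mm long (its y axis), 17 mm thick; bystander, origin at the centre of its underside
- marker: marker pen lying flat, 122 mm long (its y axis), 17 mm thick; bystander, origin at the centre of its underside
- oil_bottle: small oil bottle with pointed cap, 51 mm across, 152 mm high; bystander, origin at the centre of its underside
- block_2: second metal stop block like the first, 46x46x64 mm; bystander, origin at the centre of its underside
- notebook: small closed notebook lying flat, 148x105x12 mm (its x, y, z); bystander, origin at the centre of its underside
- stop_block: metal stop block 46x46x64 mm with a small hole; bystander, origin at the centre of its underside
Mind the look-alikes: they are no part of the job. What is shaped like the scope but blue is not meant.

How it is judged:
By the outcome, as a careful person would: the job done as asked, in the order asked, and still so for the second after the job is handed in, while the arm keeps its last pose, push and grip.
It also fails if it takes over 48 s, if anything falls off the work surface, if the arm or the gripper's body presses on something with over 40 N, if the wrist force passes 120 N, or if a joint passes its speed limit or range.

### The arm

A 6-joint arm with a two-finger parallel gripper is mounted at the origin on a cart in front of the work surface, level with it; the furniture and walls round the work are solid. World frame = base frame: x ahead of the robot, y to its left, z up, the work surface at z = 0. Lengths are in m, angles in degrees, forces in N, time in s.
With the tool pointing down it reaches from about 0.35 to 0.875 m from the base axis. Payload 4.2 kg.
Tool frame: the origin (TCP) lies between the finger pads; the fingertips stand 14 mm ahead of it and the grasp point (between the pads) lies 5 mm behind it; z points along the fingers, y is the line along which they close (so a half turn about z gives the same grasp; the last joint's range is limited). The gripper opens to 87 mm and grips with 3 to 60 N. Pads are 19 mm wide; open, the fingers measure 117 mm over their backs; the gripper's body (75 mm by 190 mm) begins 51 mm behind the grasp point.
Start: joints at [87.009, 22.042, 0.453, 0, -68.411, -14.817], TCP at [0.191, 0.595, 0.198] pointing down, gripper open.
Joint ranges: [-179.83, 179.83], [-69.29, 118.12], [-61.27, 80.66], [-181.25, 117.63], [-171.15, -9.14], [-177.46, 177.46]. Speed limits (degrees/s): [159.86, 159.86, 180, 180, 180, 180].

### API

Orientations are given as a 3x3 rotation matrix whose columns are the frame's x, y, z axes.
In Python, from station import * gives the robot as it stands. The module is installed in compiled form; this text tells all that it offers.
- The arm moves only by the tool play_rows, never from a script. Its argument "steps" is a list of rows, each an object of numbers: "ax", "ay", "az": the turn, a rotation vector about the tool's x, y, z in degrees; "dx", "dy", "dz": the shift along the tool's x, y, z in mm; "claw": the finger opening in mm, from 0 to 87. A call has 1 to 20 rows; each row shifts and turns the commanded pose from where the row before left it, along the tool's axes as they then stand; what a row does not reach is not made up. A row lasts 1/10 s, in which the tool goes at most 50 mm and 8.59 degrees, less where a joint would pass 70% of its speed; a pose out of reach is approached as far as the arm can. A call with a gripper value outside its range is refused whole. The fingers move at their own pace and stop on an object; the grip force is fixed at half the most. Time passes only in rows, so rows that do not move let the fingers close. It gives the time, the measured TCP pose, the force, the opening and the grip force at its end, in the units of the state.
- sense(): the state, without advancing time (a new reading comes with each control period).
- capture(name): name is "scene" or "top" or "wrist"; returns a dict with "frame" (420x560x3 uint8, blue, green, red), "range_z" (420x560 float32, m along the optical axis (not along the pixel's ray), 0 where there is no reading), "fx", "fy", "cx", "cy" (pixels), "xyz" and "rotation" of the camera in the world. Camera axes: x right, y down, z forward; pixel columns grow to the right and rows downward; lengths in m; the calibration is good to about 2 mm. A picture is of the moment at which its call begins.
- finish_job(): hands the job in; it is judged then, once.
The state is a dict: "time_s": time; "joints": joint angles; "joint_velocities": joint speeds; "effort": joint torques, N m; "tcp_pos": TCP position; "ee_rot": TCP orientation; "wrist_force": force on the tool from outside, world axes, zero at the start; "moment": the same for the moment, N m; "gripper_width": opening from 0.0 (shut) to 1.0 (fully open); "gripper_force": force on a finger pad.
Only numpy, scipy, OpenCV 4.12 (cv2) and the standard library are available. Lean on these libraries where they do the work, as an engineer would, in place of code of your own. Each camera call takes 0.05 s, during which the arm holds its last target. There are 200 camera calls.

## Working session

There is one attempt and no reset: what is moved stays moved. The work goes in short steps, Python scripts to look and compute and a tool call to move; the robot and the scene stay as the last step left them, time stands still between calls to the robot, and variables do not carry over. Pictures are saved under pics/ and viewed, at most 10 in all, crops included, and the job is handed in when it is done.

Besides the shell and the picture viewer there is one more tool, called after "Call:" as name([rows], argument=value, ...), one row to a line, values as JSON. play_rows: Moves the arm, as the interface text tells. Its arguments: {"type":"object","properties":{"steps":{"type":"array"}},"required":["steps"]}

```bash
mkdir -p pics; cat > h.py <<'E'
from station import *
import numpy as np, cv2
def pts(c):
    v,u=np.mgrid[0:420,0:560]; z=c["range_z"]
    P=np.stack([(u-c["cx"])/c["fx"]*z,(v-c["cy"])/c["fy"]*z,z],-1)
    return P@np.array(c["rotation"]).T+np.array(c["xyz"])
E
python3 - <<'E'
from h import *
for n in ("scene","top"):
    c=capture(n); cv2.imwrite(f"pics/{n}0.png",c["frame"]); np.savez(f"{n}0.npz",**c)
    print(n,c["xyz"],np.round(c["rotation"],3).tolist(),c["fx"])
s=sense(); print(s)
E
```

```text
scene [-0.24509532 -0.43658806  0.69964284] [[0.481, -0.479, 0.735], [-0.877, -0.282, 0.39], [0.02, -0.832, -0.555]] 407.2662040216133
top [ 0.4346267  -0.02173601  1.31633377] [[-0.017, -0.994, 0.104], [-1.0, 0.019, 0.019], [-0.02, -0.104, -0.994]] 464.51498360719893
{'time_s': 0.1, 'joints': array([ 8.70097680e+01,  2.20854497e+01,  3.87600002e-01, -2.35868050e-02,
       -6.84108458e+01, -1.48161075e+01]), 'joint_velocities': array([ 0.01269573, -0.1581172 ,  0.20172034,  0.13923077, -0.02916834,
        0.02572783]), 'effort': array([ 7.88884863e-04, -3.91690457e+01,  1.87936753e+01,  4.23188657e+00,
        1.34632635e-02, -7.33904790e-05]), 'tcp_pos': array([0.19094623, 0.59450695, 0.197283  ]), 'ee_rot': array([[ 9.52049149e-01, -3.05944745e-01, -4.81227917e-04],
       [-3.05945101e-01, -9.52047310e-01, -1.87451415e-03],
       [ 1.15346010e-04,  1.93185893e-03, -9.99998127e-01]]), 'wrist_force': array([ 0.1209517 , -0.44363683,  0.04890501]), 'moment': array([-0.01698329, -0.0113011 , -0.00030874]), 'gripper_force': 0.0, 'gripper_width': 1.0018615364720145}
```

View pics/scene0.png

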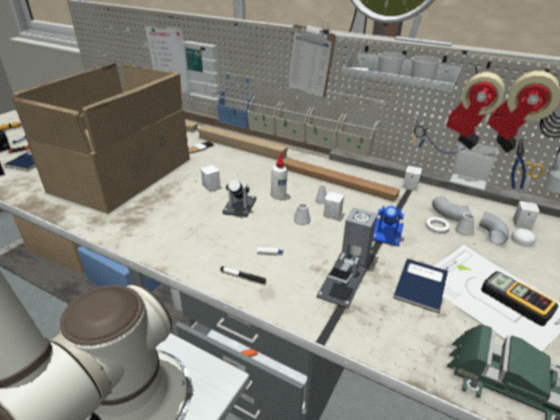

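View pics/top0.png

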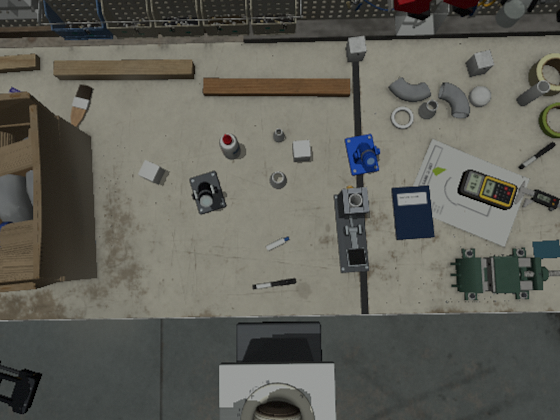

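The scene view shows the stand at about (355,240) and the black scope at (238,197). In the top view the socket is at (355,201), the treadle pad at (357,257), and the black scope at (207,192) with its head at (206,200). The blue lookalike is at (363,155).

```bash
python3 - <<'E'
from h import *
c=dict(np.load("top0.npz")); P=pts(c); f=c["frame"]
def rect(box,zl,zh,tag):
    u0,v0,u1,v1=box; Q=P[v0:v1,u0:u1].reshape(-1,3); Q=Q[(Q[:,2]>zl)&(Q[:,2]<zh)]
    r=cv2.minAreaRect((Q[:,:2]*1000).astype(np.float32)); print(tag,len(Q),r,Q.mean(0).round(4))
rect((335,180,375,225),.122,.14,"block top")
rect((330,180,380,280),.003,.012,"base plate")
rect((340,240,375,272),.045,.075,"pad")
rect((180,165,235,220),.008,.018,"scope base")
rect((180,165,235,220),.06,.13,"scope head")
Q=P[180:205,195:220]; print((Q[::2,::2,2]*1000).round().astype(int))
s=P[250:265,345:370]; print((s[::2,::2,2]*1000).round().astype(int))
s=P[186:218:2,338:374:2]; print((s[...,2]*1000).round().astype(int))
a=cv2.resize(f[160:225,175:240],(390,390),interpolation=2); b=cv2.resize(f[180:280,325:390],(254,390),interpolation=2)
cv2.imwrite("pics/crop.png",np.hstack([a,b]))
E
```

```text
block top 500 ((584.2256469726562, -211.26123046875), (64.36175537109375, 64.5536880493164), 2.494135618209839) [ 0.5839 -0.2111  0.1299]
base plate 1299 ((516.753173828125, -226.8374481201172), (138.80918884277344, 280.2728271484375), 88.21123504638672) [ 0.4945 -0.2184  0.0061]
pad 375 ((450.1983642578125, -219.2884521484375), (69.4955825805664, 50.8723258972168), 4.976675987243652) [ 0.4433 -0.2191  0.0576]
scope base 621 ((618.7455444335938, 171.65635681152344), (141.8788299560547, 108.42562866210938), 15.792986869812012) [0.6324 0.1857 0.0127]
scope head 390 ((614.648193359375, 184.280029296875), (61.9025764465332, 61.190006256103516), 60.29788589477539) [0.6127 0.1826 0.0898]
[[  12   16   11   20   18   11   15    7   13   18   10   17    1]
 [   9   15   12   60   58   58   52   15    9   12   14   15   -4]
 [  14   12   58   64   67   69   60   53   86   10   13   14   12]
 [   9   11   65   75   71   73   76   65   87   64 1316   13   13]
 [  16   11   72   78   85   87   79   79   87   84   80   11   17]
 [  82   15   78   92   96   97   91   86   82   88   83   74    8]
 
[... 1633 characters left out ...]
4  118  130
   131   -3    1    4]
 [  29   70  108  130  129  127  127  128   20   54  127   92  116  127
   129  131    0    0]
 [  26   66  110  132  131  131  110  120  123  129   57   90  115  127
   127  133    4    1]
 [  23   66  105  128  132  130  130  130  134  132  130  129  132  133
   131  127   -1   -2]
 [  22   64  101  130  130  133  130  130  132  128  129  130  126  129
   133  131    0   -4]
 [  15   59   98  135  129  133  128  126  133  126  121  125  110  106
  1316    3   -5    0]
 [1316   57   96   97   95   85   83   79   71   62   63   59   49   -1
    -7    3    2   -3]
 [   5   42   38    6   10    7   18    3   12    4    5    4    6   -7
    -2    0    0   -1]]
```

View pics/crop.png

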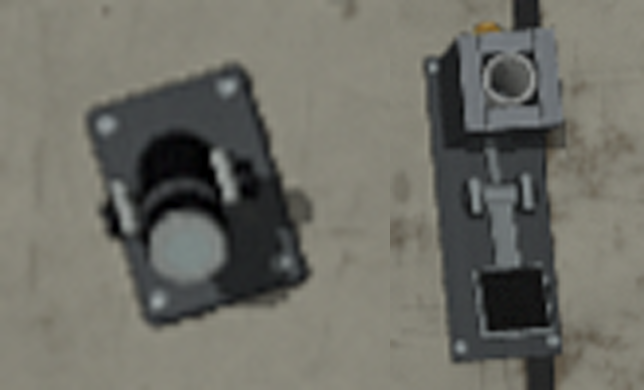

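The crop shows the scope lens as a silver disc at about (206,201) in the full image, facing the robot, with its base turned about 16°. The stand is turned about 3°.

```bash
python3 - <<'E'
from h import *
def onplane(c,u,v,z):
    R=np.array(c["rotation"]); d=R@np.array([(u-c["cx"])/c["fx"],(v-c["cy"])/c["fy"],1]); o=np.array(c["xyz"])
    return o+d*(z-o[2])/d[2]
c=dict(np.load("top0.npz")); P=pts(c); f=c["frame"].astype(int)
g=f.mean(2)
# scope base: dark (<110) region or high points, project outline onto z=.012
m=np.zeros((420,560),np.uint8); sub=(slice(165,222),slice(182,232))
m[sub]=((g[sub]<95)).astype(np.uint8)
m=cv2.morphologyEx(m,cv2.MORPH_CLOSE,np.ones((5,5))); m=cv2.morphologyEx(m,cv2.MORPH_OPEN,np.ones((7,7)))
cn=max(cv2.findContours(m,0,2)[0],key=cv2.contourArea)[:,0]
W=np.array([onplane(c,u,v,.012)[:2] for u,v in cn])*1000
print("base",cv2.minAreaRect(W.astype(np.float32)))
# lens disc
print(f[190:212:2,196:218:2].mean(2).round().astype(int))
for n in("top","scene"):
    c=dict(np.load(n+"0.npz")); u,v=(206,200.5) if n=="top" else (236,185)
    print(n,onplane(c,u,v,.1))
c=dict(np.load("scene0.npz")); f=c["frame"]
P=pts(c); print((P[178:215:2,224:256:2,2]*1000).round().astype(int))
a=cv2.resize(f[165:225,210:270],(400,400),interpolation=2); b=cv2.resize(f[200:305,310:390],(305,400),interpolation=2)
cv2.imwrite("pics/crop2.png",np.hstack([a,b]))
E
```

```text
base ((629.9893188476562, 186.76959228515625), (112.15088653564453, 92.01935577392578), 5.236200332641602)
[[ 62  31   6  48  53  62  40   0 143  68  22]
 [ 55  21  64  49  17  13  33  38 132  81   9]
 [116  40  33   3   7  27  13   2  41  40  39]
 [139  42   6  80 127 115 109  49  10  34  39]
 [114  35  81 125 127 126 127 121  35  38  36]
 [ 59  48 110 122 130 131 129 125  75  36  36]
 [ 72  71 110 125 129 132 129 127  85  34  35]
 [ 99  70  90 124 124 129 126 118  47  36  37]
 [122  65  70  83 106 110 103  47  35  36  35]
 [132  67  87  85  72  71  71  74  33  36  35]
 [129  77 135 109  72  75  69  59  40  58  67]]
top [0.59326394 0.17734388 0.1       ]
scene [0.5929635  0.16977822 0.1       ]
[[  0   0   0  -1  -2  -1   2  -2  -1  -2  -1   0   0   0   0  -2]
 [  1   1   0  -4   0 110  -2  -2  -3  -2   0  -1   0   3   0  -1]
 [  0  -2  -1 105 105 105 104 107  -1  -3   1  -2   0   2  -2  -3]
 [  0  -1   0 101 101 102 104 103  99   0   0  86  -2  -1   0   0]
 [  0  78  84  96  98  98 100 100  96  86  85  82  -3  -2   1   2]
 [ -2  72  75  93  91  94  94  96  89  83  82  79  81  -5  -
[... 178 characters left out ...]
  57  61  57  -2  -2  -2  -2]
 [  0  -1   2  46  39  46  53  54  52  47  54  51   9  14  16   0]
 [ -2   1  -2  40  32  11  33  40  41  37  47  43  10  11  13  11]
 [ -1   0  -2  32  25  12  11   9  12  10  41  35  11  14  10   8]
 [ -4   1  11  26  19  13  13  12  10  10  35  29   9  12   9   7]
 [  0   1  13  21  13  11  10  10  11  11  24  22   9  12  11   0]
 [  1  11  14  11  11  12  11  11  12  13  20  17  12  13   7   0]
 [ 11   9  13   9  13  14  13  12  12   9  12  11  13  12  -1  -1]
 [  7  13  10  12  12  13  11  10  12  10  10  12   7   3   0   0]
 [ 10   9  11   9 700  10  11  10  13 700  14  12  10   0   2   1]
 [  1   2   3   4   6   6   9  10  10  10  11  11   4   0   2  -2]]
```

View pics/crop2.png

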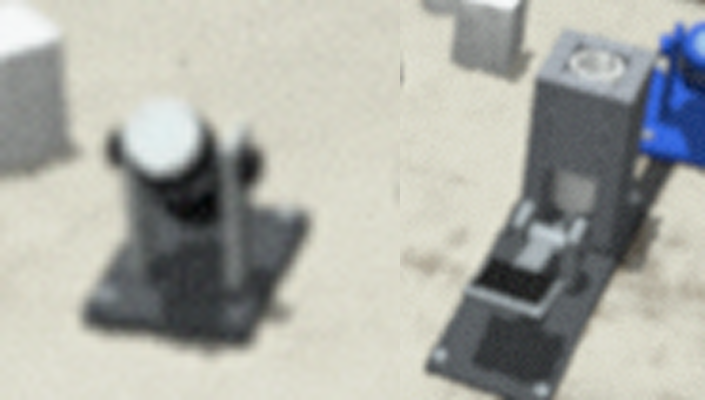

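Call:
play_rows([
  {"dx":16,"dy":29,"dz":-15,"claw":0},
  {"dx":16,"dy":29,"dz":-15,"claw":0},
  {"dx":16,"dy":29,"dz":-15,"claw":0},
  {"dx":16,"dy":29,"dz":-15,"claw":0},
  {"dx":16,"dy":29,"dz":-15,"claw":0},
  {"dx":16,"dy":29,"dz":-15,"claw":0},
  {"dx":16,"dy":29,"dz":-15,"claw":0},
  {"dx":16,"dy":29,"dz":-15,"claw":0},
  {"dx":16,"dy":29,"dz":-15,"claw":0},
  {"dx":29,"dy":12,"claw":0},
  {"dx":29,"dy":12,"claw":0},
  {"dx":29,"dy":12,"claw":0},
  {"dx":29,"dy":12,"claw":0},
  {"dx":29,"dy":12,"claw":0},
  {"dx":29,"dy":12,"claw":0},
  {"dx":29,"dy":12,"claw":0},
  {"dx":29,"dy":12,"az":-7,"claw":0},
  {"az":-7,"claw":0},
  {"az":-6.8,"claw":0},
  {"claw":0},
])

```text
invalid input at $.steps[0]: expected keys ax, ay, az, dx, dy, dz, claw
```

```bash
python3 - <<'E'
from h import *
c=capture("wrist"); np.savez("wrist0.npz",**c); s=sense(); print(s["time_s"],s["tcp_pos"],np.round(s["ee_rot"],4).tolist(),s["wrist_force"],c["xyz"],np.round(c["rotation"],3).tolist(),c["fx"])
cv2.imwrite("pics/wrist0.png",c["frame"])
E
```

```text
0.15 [0.1909732  0.59459308 0.19742149] [[0.952, -0.306, -0.0004], [-0.306, -0.952, -0.0016], [0.0001, 0.0016, -1.0]] [ 0.24371261  0.21716664 -1.6128611 ] [0.25492425 0.5747747  0.38480488] [[-0.306, -0.922, -0.235], [-0.952, 0.297, 0.074], [0.002, 0.246, -0.969]] 319.9700459379626
```

View pics/wrist0.png

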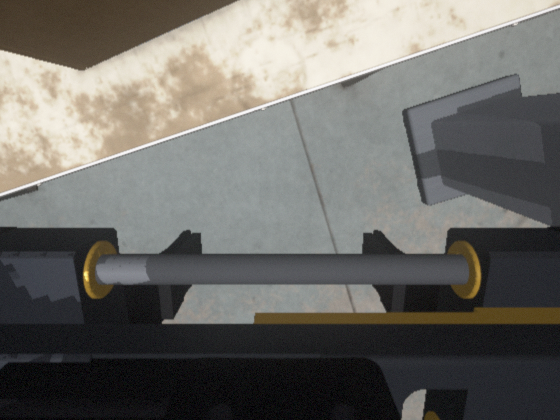

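The move was refused because every row needs all seven keys, so the arm hasn't moved. The wrist view shows the open fingers at about (190,270) and (370,270), and the carton at upper left around (85,65).

Call:
play_rows([
  {"ax":0,"ay":0,"az":0,"dx":16,"dy":29,"dz":-15,"claw":0},
  {"ax":0,"ay":0,"az":0,"dx":16,"dy":29,"dz":-15,"claw":0},
  {"ax":0,"ay":0,"az":0,"dx":16,"dy":29,"dz":-15,"claw":0},
  {"ax":0,"ay":0,"az":0,"dx":16,"dy":29,"dz":-15,"claw":0},
  {"ax":0,"ay":0,"az":0,"dx":16,"dy":29,"dz":-15,"claw":0},
  {"ax":0,"ay":0,"az":0,"dx":16,"dy":29,"dz":-15,"claw":0},
  {"ax":0,"ay":0,"az":0,"dx":16,"dy":29,"dz":-15,"claw":0},
  {"ax":0,"ay":0,"az":0,"dx":16,"dy":29,"dz":-15,"claw":0},
  {"ax":0,"ay":0,"az":0,"dx":16,"dy":29,"dz":-15,"claw":0},
  {"ax":0,"ay":0,"az":0,"dx":29,"dy":12,"dz":0,"claw":0},
  {"ax":0,"ay":0,"az":0,"dx":29,"dy":12,"dz":0,"claw":0},
  {"ax":0,"ay":0,"az":0,"dx":29,"dy":12,"dz":0,"claw":0},
  {"ax":0,"ay":0,"az":0,"dx":29,"dy":12,"dz":0,"claw":0},
  {"ax":0,"ay":0,"az":0,"dx":29,"dy":12,"dz":0,"claw":0},
  {"ax":0,"ay":0,"az":0,"dx":29,"dy":12,"dz":0,"claw":0},
  {"ax":0,"ay":0,"az":0,"dx":29,"dy":12,"dz":0,"claw":0},
  {"ax":0,"ay":0,"az":-7,"dx":29,"dy":12,"dz":0,"claw":0},
  {"ax":0,"ay":0,"az":-7,"dx":0,"dy":0,"dz":0,"claw":0},
  {"ax":0,"ay":0,"az":-6.8,"dx":0,"dy":0,"dz":0,"claw":0},
  {"ax":0,"ay":0,"az":0,"dx":0,"dy":0,"dz":0,"claw":0},
])

```text
time_s: 2.15
tcp_pos: [0.4399, 0.1398, 0.3328]
ee_rot: [[0.999, 0.051, -0.001], [0.051, -0.999, -0.0], [-0.001, 0.0, -1.0]]
wrist_force: [0.3, 0.1, -0.0]
gripper_width: 0.006
gripper_force: 0.0
```

```bash
python3 - <<'E'
from h import *
c=capture("wrist"); np.savez("wrist1.npz",**c); s=sense(); print(s["time_s"],s["tcp_pos"],np.round(s["ee_rot"],4).tolist(),s["wrist_force"],c["xyz"],np.round(c["rotation"],3).tolist(),c["fx"])
cv2.imwrite("pics/wrist1.png",c["frame"])
E
```

```text
2.2 [0.4397914  0.13995995 0.33296816] [[0.9988, 0.0495, -0.0006], [0.0495, -0.9988, -0.0003], [-0.0006, 0.0002, -1.0]] [0.45860437 0.32362758 0.25629168] [0.50705556 0.14372187 0.5202999 ] [[0.051, -0.968, -0.247], [-0.999, -0.049, -0.013], [0.0, 0.247, -0.969]] 319.9700459379626
```

View pics/wrist1.png

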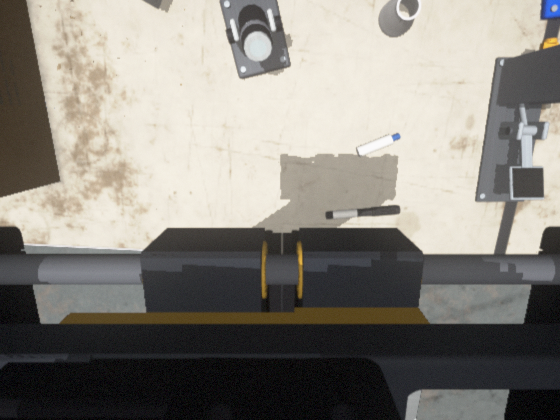

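The wrist view shows the scope lens at (257,46), with the base's front corners at about (241,74) and (289,62). The treadle pad is at (527,182).

```bash
python3 - <<'E'
from h import *
def ray(c,u,v):
    return np.array(c["rotation"])@np.array([(u-c["cx"])/c["fx"],(v-c["cy"])/c["fy"],1]),np.array(c["xyz"])
def onplane(c,u,v,z):
    d,o=ray(c,u,v); return o+d*(z-o[2])/d[2]
rays=[]
for n,u,v,r in(("wrist1",257,46,19),("top0",206,200.5,10),("scene0",234,185,8)):
    c=dict(np.load(n+".npz")); P=pts(c); f=c["frame"].astype(int); g=f.mean(2).astype(np.uint8)
    y0=max(0,int(v-r)); x0=int(u-r); sub=g[y0:y0+2*r+1,x0:x0+2*r+1]
    t,m=cv2.threshold(sub,0,255,cv2.THRESH_OTSU)
    k,l,st,ce=cv2.connectedComponentsWithStats(m,connectivity=4); i=l[int(v)-y0,int(u)-x0]
    mm=(l==i).astype(np.uint8)
    if r>12: mm=cv2.morphologyEx(mm,cv2.MORPH_OPEN,np.ones((5,5)))
    cn=max(cv2.findContours(mm,0,1)[0],key=cv2.contourArea); e=cv2.fitEllipse(cn)
    Q=P[y0:y0+2*r+1,x0:x0+2*r+1][cv2.erode(mm,np.ones((3,3)))>0]; Q=Q[(Q[:,2]>.07)&(Q[:,2]<.13)]
    A=np.c_[Q[:,:2],np.ones(len(Q))]; s=np.linalg.lstsq(A,Q[:,2],rcond=None)[0]; nn=np.array([-s[0],-s[1],1]); nn/=np.linalg.norm(nn)
    cu,cv_=x0+e[0][0],y0+e[0][1]
    print(n,t,e,(cu,cv_),onplane(c,cu,cv_,.1),"n",nn,"yaw",np.degrees(np.arctan2(-nn[1],-nn[0])),"lean",np.degrees(np.arccos(nn[2])),len(Q),Q.mean(0))
    rays.append(ray(c,cu,cv_))
A=np.zeros((3,3));b=np.zeros(3)
for d,o in rays:
    d=d/np.linalg.norm(d); M=np.eye(3)-np.outer(d,d); A+=M;b+=M@o
print("tri",np.linalg.solve(A,b))
# base outline edges from the wrist depth & colour
c=dict(np.load("wrist1.npz")); g=c["frame"].mean(2)
P=pts(c)
m=np.zeros(g.shape,np.uint8); m[0:90,205:305]=g[0:90,205:305]<110
m=cv2.morphologyEx(m,cv2.MORPH_CLOSE,np.ones((7,7)));m=cv2.morphologyEx(m,cv2.MORPH_OPEN,np.ones((5,5)))
cn=max(cv2.findContours(m,0,1)[0],key=cv2.contourArea)[:,0]
W=np.array([onplane(c,u,v,.012)[:2] for u,v in cn])*1000
r=cv2.minAreaRect(W.astype(np.float32));print("base",r,cv2.boxPoints(r).round(1).tolist())
# left/right edge line fits
for nm,sel in(("L",lambda u,v:(u<236)&(v>5)&(v<62)),("R",lambda u,v:(u>268)&(v>5)&(v<54))):
    s=sel(cn[:,0],cn[:,1]); l=cv2.fitLine(W[s].astype(np.float32),cv2.DIST_HUBER,0,.01,.01).ravel(); print(nm,s.sum(),np.degrees(np.arctan(l[1]/l[0])),l[2:])
E
```

```text
wrist1 160.0 ((19.153430938720703, 19.227584838867188), (26.424495697021484, 28.961406707763672), 172.21551513671875) (257.1534309387207, 46.22758483886719) [0.59326083 0.17742845 0.1       ] n [-0.59089859 -0.17157075  0.78829077] yaw 16.190954125626053 lean 37.97393317867337 532 [0.59251469 0.17716024 0.10289046]
top0 81.0 ((9.538046836853027, 11.030147552490234), (11.601855278015137, 11.886824607849121), 46.52054977416992) (205.53804683685303, 201.03014755249023) [0.59187321 0.17857289 0.1       ] n [-0.58536202 -0.1442659   0.79783373] yaw 13.84496495214964 lean 37.0762665297474 77 [0.59168688 0.17843287 0.10111378]
scene0 141.0 ((7.804202556610107, 5.369046688079834), (13.969714164733887, 16.84910011291504), 84.20497131347656) (233.8042025566101, 182.36904668807983) [0.60237    0.18399049 0.1       ] n [-0.48298729 -0.16712072  0.85953123] yaw 19.08637417633946 lean 30.736009418293833 75 [0.59185209 0.17682128 0.10103314]
tri [0.59148008 0.17680931 0.10751649]
base ((622.3140869140625, 175.96572875976562), (96.80513763427734, 73.71412658691406), 51.42537307739258) [[563.2999877929688, 161.10000610351562], [620.9000244140625, 115.0999984741211], [681.2999877929688, 190.8000030517578], [623.7000122070312, 236.8000030517578]]
L 29 11.627916 [623.5236  225.81447]
R 68 10.871248 [631.45386 151.03996]
```

Call:
play_rows([
  {"ax":0,"ay":0,"az":0,"dx":-1.8,"dy":35.8,"dz":10,"claw":0},
  {"ax":0,"ay":0,"az":0,"dx":-1.8,"dy":35.8,"dz":10,"claw":0},
  {"ax":0,"ay":0,"az":0,"dx":-1.8,"dy":35.8,"dz":10,"claw":0},
  {"ax":0,"ay":0,"az":0,"dx":-1.8,"dy":35.8,"dz":10,"claw":0},
  {"ax":0,"ay":0,"az":0,"dx":-1.8,"dy":35.8,"dz":10,"claw":0},
  {"ax":0,"ay":0,"az":0,"dx":-1.8,"dy":35.8,"dz":10,"claw":0},
  {"ax":0,"ay":0,"az":0,"dx":-1.8,"dy":35.8,"dz":10,"claw":0},
  {"ax":0,"ay":0,"az":0,"dx":-1.8,"dy":35.8,"dz":10,"claw":0},
  {"ax":0,"ay":0,"az":0,"dx":-1.8,"dy":35.8,"dz":10,"claw":0},
  {"ax":0,"ay":0,"az":0,"dx":-1.8,"dy":35.8,"dz":10,"claw":0},
  {"ax":0,"ay":0,"az":0,"dx":0,"dy":0,"dz":23,"claw":0},
  {"ax":0,"ay":0,"az":0,"dx":0,"dy":0,"dz":23,"claw":0},
  {"ax":0,"ay":0,"az":0,"dx":0,"dy":0,"dz":23,"claw":0},
  {"ax":0,"ay":0,"az":0,"dx":0,"dy":0,"dz":23,"claw":0},
  {"ax":0,"ay":0,"az":0,"dx":0,"dy":0,"dz":23,"claw":0},
  {"ax":0,"ay":0,"az":0,"dx":0,"dy":0,"dz":16,"claw":0},
  {"ax":0,"ay":0,"az":0,"dx":0,"dy":0,"dz":10,"claw":0},
  {"ax":0,"ay":0,"az":0,"dx":0,"dy":0,"dz":0,"claw":0},
])

```text
time_s: 4.0
tcp_pos: [0.4398, -0.2179, 0.0911]
ee_rot: [[0.999, 0.051, -0.003], [0.051, -0.999, 0.001], [-0.003, -0.001, -1.0]]
wrist_force: [0.2, -0.0, 0.3]
gripper_width: 0.001
gripper_force: 0.0
```

```bash
python3 - <<'E'
from h import *
def onplane(c,u,v,z):
    d=np.array(c["rotation"])@np.array([(u-c["cx"])/c["fx"],(v-c["cy"])/c["fy"],1]); o=np.array(c["xyz"])
    return (o+d*(z-o[2])/d[2])[:2]
def spot(g,u,v,r=3):
    u0,v0=int(round(u))-r,int(round(v))-r; w=g[v0:v0+2*r+1,u0:u0+2*r+1].astype(float); w=np.clip(w-np.percentile(w,70),0,None); y,x=np.mgrid[0:2*r+1,0:2*r+1]
    return u0+(w*x).sum()/w.sum(),v0+(w*y).sum()/w.sum()
ang=lambda d:np.degrees(np.arctan2(d[1],d[0]))
c=dict(np.load("top0.npz")); g=c["frame"].mean(2)
S=[np.array(onplane(c,*spot(g,175+a/6-.4,160+b/6-.4,2),.013)) for a,b in((107,125),(228,87),(285,262),(157,300))]
print([ (s*1000).round(1) for s in S], ang(S[0]-S[3]),ang(S[1]-S[2]),ang(S[0]-S[1])-90,ang(S[3]-S[2])-90)
c=dict(np.load("wrist1.npz")); g=c["frame"].mean(2)
a,b,d=[np.array(onplane(c,*spot(g,*p,3),.013)) for p in((241,70),(286,61),(229,6))]
print(a*1000,b*1000,d*1000,ang(a-b)-90,ang(d-a))
E
```

```text
[array([663.3, 231.1]), array([680.4, 173.1]), array([596. , 145.2]), array([578.7, 206.4])] 16.222724669686357 18.311941798632162 16.404524857230612 15.747774731267285
[578.87416862 204.63497908] [596.31377837 144.08421979] [663.15112845 228.52168665] 16.067266503176455 15.824376732296946
```

Call:
play_rows([
  {"ax":0,"ay":0,"az":0,"dx":0,"dy":0,"dz":10,"claw":0},
  {"ax":0,"ay":0,"az":0,"dx":0,"dy":0,"dz":5,"claw":0},
  {"ax":0,"ay":0,"az":0,"dx":0,"dy":0,"dz":5,"claw":0},
  {"ax":0,"ay":0,"az":0,"dx":0,"dy":0,"dz":5,"claw":0},
  {"ax":0,"ay":0,"az":0,"dx":0,"dy":0,"dz":5,"claw":0},
  {"ax":0,"ay":0,"az":0,"dx":0,"dy":0,"dz":5,"claw":0},
  {"ax":0,"ay":0,"az":0,"dx":0,"dy":0,"dz":5,"claw":0},
  {"ax":0,"ay":0,"az":0,"dx":0,"dy":0,"dz":5,"claw":0},
  {"ax":0,"ay":0,"az":0,"dx":0,"dy":0,"dz":4,"claw":0},
  {"ax":0,"ay":0,"az":0,"dx":0,"dy":0,"dz":3,"claw":0},
  {"ax":0,"ay":0,"az":0,"dx":0,"dy":0,"dz":0,"claw":0},
])

```text
time_s: 5.1
tcp_pos: [0.4403, -0.2182, 0.0398]
ee_rot: [[0.999, 0.052, -0.001], [0.052, -0.999, 0.0], [-0.001, -0.0, -1.0]]
wrist_force: [-0.3, -0.4, -0.4]
gripper_width: 0.007
gripper_force: 0.0
```

```bash
python3 - <<'E'
from h import *
c=capture("scene"); print(sense()["wrist_force"],sense()["effort"])
P=pts(c)
a=cv2.resize(c["frame"][190:310,290:410],(560,560),interpolation=2); cv2.imwrite("pics/push.png",a)
E
```

```text
[ 0.173044    0.04390058 -0.87765147] [-4.22277270e-03 -3.12565362e+01  1.30276555e+01  2.83083290e+00
  7.05559272e-02  1.28797069e-04]
```

View pics/push.png

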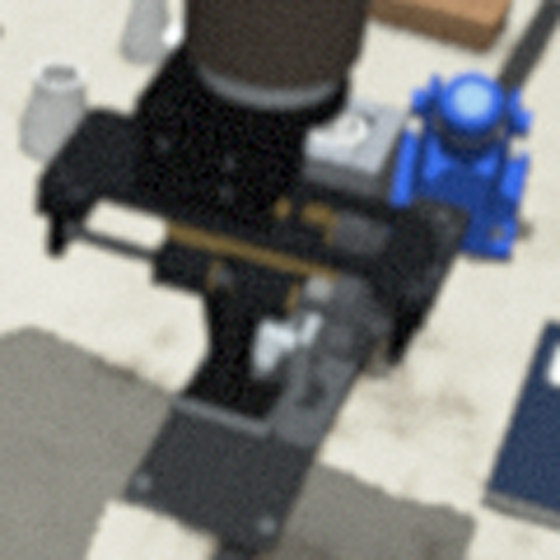

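The fingers stand on the pad at about (230,370), and the sleeve's rim is showing near (350,125). The force reading stays near zero, so I'll go further in small steps.

Call:
play_rows([
  {"ax":0,"ay":0,"az":0,"dx":0,"dy":0,"dz":2,"claw":0},
  {"ax":0,"ay":0,"az":0,"dx":0,"dy":0,"dz":2,"claw":0},
  {"ax":0,"ay":0,"az":0,"dx":0,"dy":0,"dz":0,"claw":0},
])

```text
time_s: 5.45
tcp_pos: [0.4407, -0.2184, 0.0364]
ee_rot: [[0.999, 0.052, 0.0], [0.052, -0.999, -0.0], [0.0, 0.0, -1.0]]
wrist_force: [-0.2, -0.3, 1.8]
gripper_width: 0.012
gripper_force: 0.9
```

```bash
python3 - <<'E'
from h import *
s=sense(); print(s["tcp_pos"],s["wrist_force"],s["effort"].round(2))
P=pts(capture("scene"))
Q=P.reshape(-1,3); w=np.array([.5842,-.2113]); m=(np.hypot(*(Q[:,:2]-w).T)<.016)&(Q[:,2]>.11)&(Q[:,2]<.2); print(m.sum(),np.percentile(Q[m,2],[10,50,80,90,97]) if m.sum() else 0)
P=pts(capture("top"))
Q=P.reshape(-1,3); m=(np.hypot(*(Q[:,:2]-w).T)<.018)&(Q[:,2]>.11)&(Q[:,2]<.2); print(m.sum(),np.percentile(Q[m,2],[10,50,80,90,97]) if m.sum() else 0)
E
```

```text
[ 0.44073358 -0.21837122  0.03636111] [-0.24432799 -0.25448247  1.80861305] [-2.000e-02 -3.057e+01  1.258e+01  2.660e+00  2.100e-01  0.000e+00]
28 [0.11179553 0.11979617 0.12573255 0.12679653 0.127365  ]
74 [0.11506563 0.12709917 0.13006033 0.13109896 0.13233474]
```

```bash
python3 - <<'E'
from h import *
c=capture("scene"); np.savez("scene1.npz",**c); P=pts(c); P0=pts(dict(np.load("scene0.npz")))
# cross-section in stand frame
a=np.radians(3); R=np.array([[np.cos(a),np.sin(a)],[-np.sin(a),np.cos(a)]]); o=np.array([.5842,-.2113])
for n,p in(("before",P0),("now",P)):
    Q=p.reshape(-1,3); L=(Q[:,:2]-o)@R.T; m=(abs(L[:,1])<.03)&(L[:,0]>-.2)&(L[:,0]<-.06)&(Q[:,2]>.012)
    print(n,m.sum()); 
    for lo in np.arange(-.19,-.06,.01):
        k=m&(L[:,0]>=lo)&(L[:,0]<lo+.01)
        if k.sum(): print(round(lo*1000),k.sum(),np.percentile(Q[k,2]*1000,[5,25,50,75,95]).round(),np.percentile(L[k,1]*1000,[5,95]).round())
a=cv2.resize(c["frame"][225:300,300:400],(800,600),interpolation=2); cv2.imwrite("pics/push2.png",a)
E
```

```text
before 502
-180 30 [58. 59. 60. 62. 64.] [-24.  17.]
-170 75 [60. 61. 63. 64. 65.] [-26.  17.]
-160 39 [57. 60. 61. 62. 62.] [-27.  16.]
-150 42 [54. 57. 58. 59. 60.] [-27.  17.]
-140 49 [53. 54. 55. 56. 57.] [-25.  17.]
-130 20 [48. 50. 52. 53. 54.] [-27.  13.]
-120 14 [44. 46. 48. 49. 49.] [-11.   3.]
-110 12 [42. 44. 45. 46. 46.] [-11.   3.]
-100 15 [40. 42. 43. 43. 44.] [-11.   3.]
-90 92 [16. 26. 37. 41. 49.] [-24.  17.]
-80 83 [27. 36. 39. 42. 50.] [-26.  18.]
-70 31 [26. 39. 44. 49. 50.] [-27.  16.]
now 4847
-190 1973 [148. 288. 338. 381. 413.] [-20.  21.]
-180 1240 [153. 240. 298. 382. 422.] [-29.  28.]
-170 763 [ 62. 166. 188. 239. 428.] [-26.  27.]
-160 353 [ 60.  79. 104. 244. 429.] [-28.  23.]
-150 131 [ 56.  76. 423. 429. 429.] [-27.  20.]
-140 127 [ 53. 141. 174. 429. 429.] [-27.  17.]
-130 102 [ 52. 161. 173. 193. 429.] [-29.   2.]
-120 14 [ 45.  47.  49. 360. 420.] [-26.  -6.]
-110 9 [ 40.  44.  45.  45. 270.] [-15.  -4.]
-100 10 [39. 41. 42. 43. 44.] [-10.  -2.]
-90 58 [16. 29. 37. 41. 49.] [-25.   0.]
-80 51 [19. 36. 39. 41. 49.] [-28.  -0.]
-70 12 [17. 33. 38. 47. 50.] [-29. -16.]
```

View pics/push2.png

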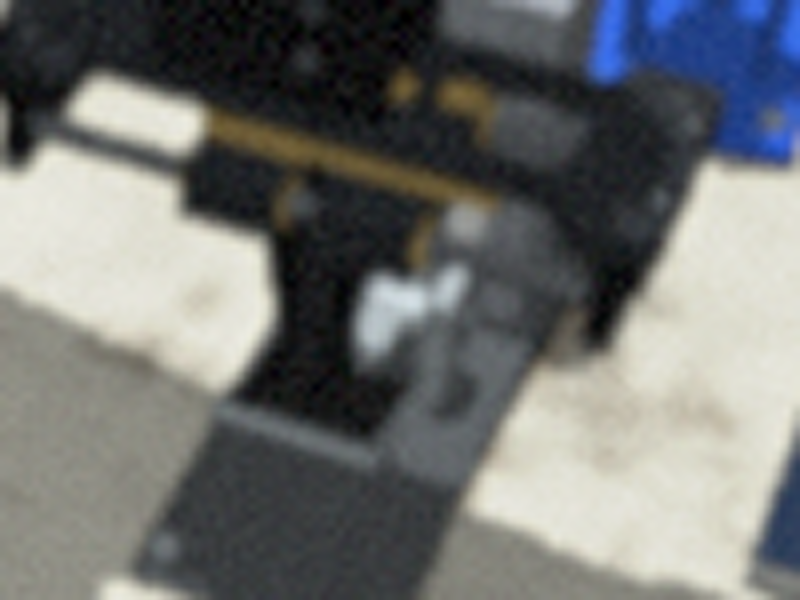

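The pad still sits at rest, with its front edge at (220-380, 400-465) in the crop, and the fingers seem only to touch it. I'll check where the fingertips really are.

```bash
python3 - <<'E'
from h import *
def tool(P,t,R): return (P.reshape(-1,3)-t)@R
def R2(x,y): 
    x=np.array(x);y=np.array(y); return np.c_[x,y,np.cross(x,y)]
R1=R2([.9988,.0495,-.0006],[.0495,-.9988,.0002])
R0=R2([.952,-.306,.0001],[-.306,-.952,.0016])
s=sense()
print(s["tcp_pos"],s["wrist_force"],s["gripper_width"])
for n,t,R in(("wrist0",[.19097,.59459,.19742],R0),("wrist1",[.43979,.13996,.33297],R1),("scene1",s["tcp_pos"],s["ee_rot"])):
    T=tool(pts(dict(np.load(n+".npz"))),t,R)*1000
    m=(abs(T[:,0])<40)&(abs(T[:,1])<75)&(T[:,2]>-120)&(T[:,2]<30)
    T=T[m]; print(n,m.sum())
    for lo in range(-120,30,10):
        k=(T[:,2]>=lo)&(T[:,2]<lo+10)
        if k.sum()>5: print(lo,k.sum(),"x",np.percentile(T[k,0],[3,97]).round(),"y",np.percentile(T[k,1],[3,25,50,75,97]).round())
E
```

```text
[ 0.44078237 -0.2183707   0.03648547] [-0.67570092  0.73517269  2.71500368] 0.0038587656977629925
wrist0 40122
-120 28328 x [-8. 38.] y [-65. -49.   8.  50.  66.]
-110 6438 x [-21.  38.] y [-71. -49.  10.  48.  70.]
-100 1196 x [-24.  36.] y [-51. -49. -48.  48.  49.]
-90 947 x [-4. 11.] y [-52. -49. -48.  48.  51.]
-80 1445 x [-9.  6.] y [-49. -47. -44.  45.  48.]
-70 347 x [-10.   1.] y [-44. -44.  43.  43.  43.]
-60 328 x [-10.  11.] y [-53. -47.  -0.  46.  52.]
-50 437 x [ 4. 11.] y [-52. -48.  43.  47.  51.]
-40 436 x [ 2. 11.] y [-52. -46. -44.  45.  51.]
-30 220 x [-1. 11.] y [-52. -45.  -0.  44.  51.]
wrist1 30879
-120 25490 x [24. 38.] y [-65. -25.  -2.  23.  64.]
-110 3868 x [32. 38.] y [-67. -24.  -2.  24.  66.]
-100 67 x [ 6. 38.] y [-28.  -5.   5.   9.  23.]
-90 97 x [ 0. 11.] y [-5. -5. -5.  5.  5.]
-80 665 x [-6.  6.] y [-5. -3. -1.  2.  5.]
-60 85 x [ 9. 11.] y [-6. -5. -1.  4.  6.]
-50 254 x [ 9. 11.] y [-7. -4. -0.  3.  6.]
-40 239 x [ 9. 11.] y [-8. -5. -1.  4.  8.]
-30 114 x [ 9. 11.] y [-9. -5. -0.  4.  8.]
scene1 1148
-120 346 x [-39.  27.] y [-58. -17.  14.  32.  64.]
-110 197 x [-40.  27.] y [-68. -25.  12.  38.  66.]
-100 21 x [-39.   4.] y [-25. -16.  -5.   9.  33.]
-90 9 x [-13.  11.] y [-9. -8. -6. -5. -5.]
-80 33 x [-14.  -6.] y [-13.  -7.  -4.   5.  13.]
-70 41 x [-14.  -7.] y [-11.  -5.   1.   9.  14.]
-60 38 x [-14.  -9.] y [-10.  -6.  -0.   6.  11.]
-50 29 x [-14.  -0.] y [-9. -4.  3.  7. 10.]
-40 36 x [-14.   8.] y [-8. -4.  1.  9. 10.]
-30 174 x [-28.   1.] y [-17.  -6.   7.  17.  27.]
-20 48 x [-8. 28.] y [-20.   8.  18.  25.  29.]
-10 8 x [27. 39.] y [ 4.  7. 10. 11. 12.]
20 168 x [-38.  35.] y [-32. -14.   7.  25.  40.]
```

The real fingertips sit about 23 mm behind the reported TCP, where the text puts them 14 mm ahead, so everything along tool z is offset by about 37 mm. They are only now touching the pad, so there are about 40 mm of push left.

Call:
play_rows([
  {"ax":0,"ay":0,"az":0,"dx":0,"dy":0,"dz":5,"claw":0},
  {"ax":0,"ay":0,"az":0,"dx":0,"dy":0,"dz":5,"claw":0},
  {"ax":0,"ay":0,"az":0,"dx":0,"dy":0,"dz":5,"claw":0},
  {"ax":0,"ay":0,"az":0,"dx":0,"dy":0,"dz":5,"claw":0},
  {"ax":0,"ay":0,"az":0,"dx":0,"dy":0,"dz":5,"claw":0},
  {"ax":0,"ay":0,"az":0,"dx":0,"dy":0,"dz":5,"claw":0},
  {"ax":0,"ay":0,"az":0,"dx":0,"dy":0,"dz":4,"claw":0},
  {"ax":0,"ay":0,"az":0,"dx":0,"dy":0,"dz":0,"claw":0},
])

```text
time_s: 6.4
tcp_pos: [0.439, -0.2184, 0.0019]
ee_rot: [[0.999, 0.052, -0.003], [0.052, -0.999, 0.0], [-0.003, -0.0, -1.0]]
wrist_force: [-3.8, -1.0, 8.3]
gripper_width: 0.004
gripper_force: 4.3
```

Call:
play_rows([
  {"ax":0,"ay":0,"az":0,"dx":0,"dy":0,"dz":2,"claw":0},
  {"ax":0,"ay":0,"az":0,"dx":0,"dy":0,"dz":2,"claw":0},
  {"ax":0,"ay":0,"az":0,"dx":0,"dy":0,"dz":1,"claw":0},
  {"ax":0,"ay":0,"az":0,"dx":0,"dy":0,"dz":0,"claw":0},
])

```text
time_s: 6.8
tcp_pos: [0.4396, -0.2184, -0.0028]
ee_rot: [[0.999, 0.052, -0.002], [0.052, -0.999, -0.0], [-0.002, -0.0, -1.0]]
wrist_force: [-3.4, -0.6, 8.3]
gripper_width: 0.004
gripper_force: 4.4
```

Call:
play_rows([
  {"ax":0,"ay":0,"az":0,"dx":0,"dy":0,"dz":1,"claw":0},
  {"ax":0,"ay":0,"az":0,"dx":0,"dy":0,"dz":1,"claw":0},
  {"ax":0,"ay":0,"az":0,"dx":0,"dy":0,"dz":1,"claw":0},
  {"ax":0,"ay":0,"az":0,"dx":0,"dy":0,"dz":0,"claw":0},
])

```text
time_s: 7.2
tcp_pos: [0.4401, -0.2185, -0.005]
ee_rot: [[0.999, 0.053, -0.001], [0.053, -0.999, -0.0], [-0.001, 0.0, -1.0]]
wrist_force: [-3.4, 0.4, 13.0]
gripper_width: 0.007
gripper_force: 6.9
```

Call:
play_rows([
  {"ax":0,"ay":0,"az":0,"dx":0,"dy":0,"dz":1,"claw":0},
  {"ax":0,"ay":0,"az":0,"dx":0,"dy":0,"dz":0.5,"claw":0},
  {"ax":0,"ay":0,"az":0,"dx":0,"dy":0,"dz":0,"claw":0},
])

```text
time_s: 7.5
tcp_pos: [0.4402, -0.2185, -0.0055]
ee_rot: [[0.999, 0.053, -0.001], [0.053, -0.999, -0.001], [-0.001, 0.001, -1.0]]
wrist_force: [-6.1, 1.2, 21.2]
gripper_width: 0.003
gripper_force: 11.0
```

The stop was reached: force rose from 8 to 21 N with no further travel. Now I'll let the treadle up.

Call:
play_rows([
  {"ax":0,"ay":0,"az":0,"dx":0,"dy":0,"dz":-6,"claw":0},
  {"ax":0,"ay":0,"az":0,"dx":0,"dy":0,"dz":-10,"claw":0},
  {"ax":0,"ay":0,"az":0,"dx":0,"dy":0,"dz":-15,"claw":0},
  {"ax":0,"ay":0,"az":0,"dx":0,"dy":0,"dz":-20,"claw":0},
  {"ax":0,"ay":0,"az":0,"dx":0,"dy":0,"dz":-30,"claw":0},
  {"ax":0,"ay":0,"az":0,"dx":0,"dy":0,"dz":-30,"claw":87},
  {"ax":0,"ay":0,"az":0,"dx":0,"dy":0,"dz":-30,"claw":87},
  {"ax":0,"ay":0,"az":0,"dx":0,"dy":0,"dz":-30,"claw":87},
  {"ax":0,"ay":0,"az":0,"dx":0,"dy":0,"dz":-30,"claw":87},
  {"ax":0,"ay":0,"az":0,"dx":0,"dy":0,"dz":-20,"claw":87},
  {"ax":0,"ay":0,"az":0,"dx":0,"dy":0,"dz":0,"claw":87},
])

```text
time_s: 8.6
tcp_pos: [0.4425, -0.2186, 0.2161]
ee_rot: [[0.999, 0.052, 0.006], [0.052, -0.999, -0.001], [0.006, 0.002, -1.0]]
wrist_force: [-0.3, -0.2, -0.4]
gripper_width: 0.466
gripper_force: 0.0
```

```bash
python3 - <<'E'
from h import *
s=sense(); print(s["time_s"],s["tcp_pos"],s["gripper_width"])
for n in("scene","top","wrist"):
    c=capture(n); np.savez(n+"2.npz",**c); Q=pts(c).reshape(-1,3)
    m=(np.hypot(*(Q[:,:2]-[.5842,-.2113]).T)<.03)&(Q[:,2]>.15)&(Q[:,2]<.175)
    if m.sum()>3: 
        q=Q[m]; print(n,m.sum(),np.percentile(q[:,2],[10,50,90]),cv2.minEnclosingCircle((q[:,:2]*1000).astype(np.float32)),q.mean(0))
    L=Q[:,:2]-[.4394,-.2188]; m=(abs(L)<.02).all(1)&(Q[:,2]<.1); print("pad",m.sum(),np.median(Q[m,2]) if m.sum() else 0)
E
```

```text
8.6 [ 0.44254128 -0.21864539  0.21609078] 0.4656806427495115
scene 80 [0.15118551 0.15764148 0.16211061] ((579.4810791015625, -213.1373748779297), 18.502336502075195) [ 0.57860271 -0.22029612  0.15708079]
pad 609 0.004466427948713547
top 72 [0.15552834 0.16134157 0.16562503] ((583.0450439453125, -210.5001220703125), 17.33222007751465) [ 0.58287397 -0.21019121  0.16087047]
pad 0 0
wrist 674 [0.1537879  0.16310924 0.16435091] ((580.454345703125, -212.7314910888672), 17.144819259643555) [ 0.57218106 -0.21297977  0.16104388]
pad 1451 0.0595462103317691
```

Call:
play_rows([
  {"ax":0,"ay":0,"az":0,"dx":28,"dy":0,"dz":0,"claw":87},
  {"ax":0,"ay":0,"az":0,"dx":28,"dy":0,"dz":0,"claw":87},
  {"ax":0,"ay":0,"az":0,"dx":28,"dy":0,"dz":0,"claw":87},
  {"ax":0,"ay":0,"az":0,"dx":28,"dy":0,"dz":0,"claw":87},
  {"ax":0,"ay":0,"az":0,"dx":28,"dy":0,"dz":0,"claw":87},
  {"ax":0,"ay":0,"az":0,"dx":0,"dy":0,"dz":0,"claw":87},
  {"ax":0,"ay":0,"az":0,"dx":0,"dy":0,"dz":0,"claw":87},
])

```text
time_s: 9.45
tcp_pos: [0.5798, -0.2106, 0.211]
ee_rot: [[0.999, 0.052, -0.005], [0.052, -0.999, 0.001], [-0.005, -0.001, -1.0]]
wrist_force: [-0.4, -0.1, 0.9]
gripper_width: 0.997
gripper_force: 0.0
```

```bash
python3 - <<'E'
from h import *
s=sense(); print(s["time_s"],s["tcp_pos"],s["ee_rot"].round(4).tolist(),s["gripper_width"])
c=capture("wrist"); np.savez("wrist3.npz",**c); P=pts(c); Q=P.reshape(-1,3)
m=(np.hypot(*(Q[:,:2]-[.5842,-.2113]).T)<.03)&(Q[:,2]>.158)&(Q[:,2]<.168); q=Q[m]
print(m.sum(),cv2.minEnclosingCircle((q[:,:2]*1000).astype(np.float32)),q.mean(0))
d=np.array([.583,-.2115,.113])-s["tcp_pos"]; print(s["ee_rot"].T@d*1000)
E
```

```text
9.45 [ 0.57976725 -0.21063598  0.21104675] [[0.9986, 0.0522, -0.0046], [0.0522, -0.9986, 0.001], [-0.0045, -0.0012, -1.0]] 0.99691333350533
648 ((581.4344482421875, -212.33445739746094), 17.35239601135254) [ 0.58167577 -0.21253022  0.16300617]
[ 3.62921794  1.14879871 98.02995103]
```

Call:
play_rows([
  {"ax":0,"ay":0,"az":0,"dx":2,"dy":1,"dz":20,"claw":87},
  {"ax":0,"ay":0,"az":0,"dx":0,"dy":0,"dz":20,"claw":87},
  {"ax":0,"ay":0,"az":0,"dx":0,"dy":0,"dz":20,"claw":87},
  {"ax":0,"ay":0,"az":0,"dx":0,"dy":0,"dz":20,"claw":87},
  {"ax":0,"ay":0,"az":0,"dx":0,"dy":0,"dz":12,"claw":87},
  {"ax":0,"ay":0,"az":0,"dx":0,"dy":0,"dz":5,"claw":87},
  {"ax":0,"ay":0,"az":0,"dx":0,"dy":0,"dz":0,"claw":87},
  {"ax":0,"ay":0,"az":0,"dx":0,"dy":0,"dz":0,"claw":87},
  {"ax":0,"ay":0,"az":0,"dx":0,"dy":0,"dz":0,"claw":87},
])

```text
time_s: 10.4
tcp_pos: [0.5831, -0.212, 0.1179]
ee_rot: [[0.999, 0.052, 0.002], [0.052, -0.999, -0.0], [0.002, 0.001, -1.0]]
wrist_force: [1.0, -0.1, 0.5]
gripper_width: 0.998
gripper_force: 0.0
```

Call:
play_rows([
  {"ax":0,"ay":0,"az":0,"dx":0,"dy":0,"dz":4,"claw":87},
  {"ax":0,"ay":0,"az":0,"dx":0,"dy":0,"dz":0,"claw":60},
  {"ax":0,"ay":0,"az":0,"dx":0,"dy":0,"dz":0,"claw":45},
  {"ax":0,"ay":0,"az":0,"dx":0,"dy":0,"dz":0,"claw":38},
  {"ax":0,"ay":0,"az":0,"dx":0,"dy":0,"dz":0,"claw":30},
  {"ax":0,"ay":0,"az":0,"dx":0,"dy":0,"dz":0,"claw":20},
  {"ax":0,"ay":0,"az":0,"dx":0,"dy":0,"dz":0,"claw":10},
  {"ax":0,"ay":0,"az":0,"dx":0,"dy":0,"dz":0,"claw":0},
  {"ax":0,"ay":0,"az":0,"dx":0,"dy":0,"dz":0,"claw":0},
  {"ax":0,"ay":0,"az":0,"dx":0,"dy":0,"dz":0,"claw":0},
])

```text
time_s: 11.4
tcp_pos: [0.5826, -0.2123, 0.1129]
ee_rot: [[0.999, 0.052, 0.0], [0.052, -0.999, -0.001], [0.0, 0.001, -1.0]]
wrist_force: [0.7, -1.7, 0.5]
gripper_width: 0.387
gripper_force: 30.0
```

Call:
play_rows([
  {"ax":0,"ay":0,"az":0,"dx":0,"dy":0,"dz":-8,"claw":0},
  {"ax":0,"ay":0,"az":0,"dx":0,"dy":0,"dz":-14,"claw":0},
  {"ax":0,"ay":0,"az":0,"dx":0,"dy":0,"dz":-18,"claw":0},
  {"ax":0,"ay":0,"az":0,"dx":0,"dy":0,"dz":-18,"claw":0},
  {"ax":0,"ay":0,"az":0,"dx":0,"dy":0,"dz":-18,"claw":0},
  {"ax":0,"ay":0,"az":0,"dx":0,"dy":0,"dz":-18,"claw":0},
  {"ax":0,"ay":0,"az":0,"dx":0,"dy":0,"dz":-18,"claw":0},
  {"ax":0,"ay":0,"az":0,"dx":0,"dy":0,"dz":-18,"claw":0},
  {"ax":0,"ay":0,"az":0,"dx":0,"dy":0,"dz":-10,"claw":0},
  {"ax":0,"ay":0,"az":0,"dx":0,"dy":0,"dz":0,"claw":0},
  {"ax":0,"ay":0,"az":0,"dx":0,"dy":0,"dz":0,"claw":0},
])

```text
time_s: 12.5
tcp_pos: [0.582, -0.2114, 0.2521]
ee_rot: [[0.999, 0.052, -0.001], [0.052, -0.999, 0.001], [-0.001, -0.001, -1.0]]
wrist_force: [0.6, 0.7, -1.2]
gripper_width: 0.387
gripper_force: 30.0
```

```bash
python3 - <<'E'
from h import *
s=sense(); print(s["time_s"],s["tcp_pos"],s["ee_rot"].round(4).tolist(),s["gripper_width"],s["gripper_force"])
for n in("scene","wrist"):
    c=capture(n); np.savez(n+"4.npz",**c); T=(pts(c).reshape(-1,3)-s["tcp_pos"])@s["ee_rot"]*1000
    m=(abs(T[:,0])<25)&(abs(T[:,1])<25)&(T[:,2]>-20)&(T[:,2]<100); q=T[m]; print(n,m.sum())
    for lo in range(-20,90,8):
        k=(q[:,2]>=lo)&(q[:,2]<lo+8)
        if k.sum()>8:
            A=np.c_[2*q[k,:2],np.ones(k.sum())]; o=q[k,:2]
            from scipy.optimize import least_squares
            f=least_squares(lambda p:np.hypot(o[:,0]-p[0],o[:,1]-p[1])-17,[0,0],loss="soft_l1").x
            print(lo,k.sum(),f.round(1),np.percentile(q[k,0],[3,97]).round(),np.percentile(q[k,1],[3,97]).round())
E
```

```text
12.5 [ 0.58201377 -0.21142434  0.25207082] [[0.9986, 0.0521, -0.0011], [0.0521, -0.9986, 0.001], [-0.0011, -0.0011, -1.0]] 0.38749197696351206 29.999821265693924
scene 448
-20 44 [-1.6  0.6] [-20.  -6.] [-13.  17.]
-12 51 [-1.2  0.7] [-20.  -3.] [-14.  17.]
-4 42 [-1.3  0.5] [-20.  -4.] [-13.  17.]
4 46 [-1.1  0.8] [-20.  -1.] [-12.  17.]
12 48 [-0.8  0.8] [-19.  -4.] [-14.  18.]
20 43 [-0.4  1.1] [-19.  -2.] [-12.  18.]
28 43 [-0.5  1. ] [-19.  -5.] [-11.  17.]
36 44 [0.3 1.4] [-18.  -3.] [-14.  18.]
44 42 [0.1 1.2] [-18.  -3.] [-12.  18.]
52 42 [0.3 1.3] [-18.  -2.] [-14.  18.]
wrist 1685
-20 223 [-0.5 -0.3] [ 5. 17.] [-15.  15.]
-12 221 [-0.3 -0.2] [-10.  17.] [-15.  14.]
-4 272 [ 0.5 -0.1] [-14.  17.] [-14.  14.]
4 280 [ 1.2 -0.1] [-15.  17.] [-13.  14.]
12 183 [ 0.4 -0.1] [-15.  17.] [-14.  14.]
20 126 [ 0.2 -0. ] [ 8. 17.] [-14.  15.]
28 114 [0.3 0.1] [ 7. 17.] [-15.  15.]
36 98 [0.5 0.1] [ 8. 18.] [-15.  15.]
44 96 [0.6 0.2] [ 9. 18.] [-14.  15.]
52 71 [0.7 0.3] [ 7. 18.] [-14.  15.]
```

Call:
play_rows([
  {"ax":0,"ay":0,"az":0,"dx":-3.6,"dy":-18,"dz":0,"claw":0},
  {"ax":0,"ay":0,"az":0,"dx":-6.6,"dy":-33,"dz":0,"claw":0},
  {"ax":0,"ay":0,"az":0,"dx":-6.6,"dy":-33,"dz":0,"claw":0},
  {"ax":0,"ay":0,"az":0,"dx":-6.6,"dy":-33,"dz":0,"claw":0},
  {"ax":0,"ay":0,"az":0,"dx":-6.6,"dy":-33,"dz":0,"claw":0},
  {"ax":0,"ay":0,"az":0,"dx":-6.6,"dy":-33,"dz":0,"claw":0},
  {"ax":0,"ay":0,"az":0,"dx":-6.6,"dy":-33,"dz":0,"claw":0},
  {"ax":0,"ay":0,"az":0,"dx":-6.6,"dy":-33,"dz":0,"claw":0},
  {"ax":0,"ay":0,"az":0,"dx":-6.6,"dy":-33,"dz":0,"claw":0},
  {"ax":0,"ay":0,"az":0,"dx":-6.6,"dy":-33,"dz":0,"claw":0},
  {"ax":0,"ay":0,"az":0,"dx":-6.6,"dy":-33,"dz":0,"claw":0},
  {"ax":0,"ay":0,"az":0,"dx":-3,"dy":-15,"dz":0,"claw":0},
  {"ax":0,"ay":0,"az":-6.5,"dx":0,"dy":0,"dz":0,"claw":0},
  {"ax":0,"ay":0,"az":-6.5,"dx":0,"dy":0,"dz":0,"claw":0},
  {"ax":0,"ay":6,"az":0,"dx":0,"dy":0,"dz":0,"claw":0},
  {"ax":0,"ay":8,"az":0,"dx":0,"dy":0,"dz":0,"claw":0},
  {"ax":0,"ay":8,"az":0,"dx":0,"dy":0,"dz":0,"claw":0},
  {"ax":0,"ay":8,"az":0,"dx":0,"dy":0,"dz":0,"claw":0},
  {"ax":0,"ay":6,"az":0,"dx":0,"dy":0,"dz":0,"claw":0},
  {"ax":0,"ay":4,"az":0,"dx":0,"dy":0,"dz":0,"claw":0},
])

```text
time_s: 14.6
tcp_pos: [0.4953, 0.1409, 0.2558]
ee_rot: [[0.759, 0.266, 0.594], [0.216, -0.964, 0.155], [0.614, 0.01, -0.789]]
wrist_force: [2.5, -1.3, 0.9]
gripper_width: 0.388
gripper_force: 30.0
```

Call:
play_rows([
  {"ax":0,"ay":0,"az":0,"dx":0,"dy":0,"dz":0,"claw":0},
  {"ax":0,"ay":0,"az":0,"dx":0,"dy":0,"dz":0,"claw":0},
  {"ax":0,"ay":0,"az":0,"dx":0,"dy":0,"dz":0,"claw":0},
])

```text
time_s: 14.9
tcp_pos: [0.4996, 0.1413, 0.2586]
ee_rot: [[0.76, 0.262, 0.595], [0.212, -0.965, 0.154], [0.615, 0.009, -0.789]]
wrist_force: [-0.0, 0.9, -0.5]
gripper_width: 0.389
gripper_force: 30.0
```

```bash
cat > fin.py <<'E'
from h import *
from scipy.spatial.transform import Rotation as Ro
from scipy.optimize import least_squares
s=sense(); t=s["tcp_pos"]; R=s["ee_rot"]
a=np.radians(16.1); th=np.radians(40); h=np.array([-np.sin(th)*np.cos(a),-np.sin(th)*np.sin(a),np.cos(th)]); L=np.array([.5928,.1773,.1005])
y=np.array([np.sin(a),-np.cos(a),0]); Rt=np.c_[np.cross(y,-h),y,-h]
print(s["time_s"],t,"rotvec tool deg",Ro.from_matrix(R.T@Rt).as_rotvec(True).round(2),"shift now",(R.T@(L+.105*h-t)*1000).round(1),s["gripper_width"],s["gripper_force"])
# sleeve in each camera: axis fit in scope frame (x,y lateral, z along h)
H=np.c_[np.cross(y,h),y,h]
for n in("scene","top","wrist"):
    c=capture(n); P=pts(c).reshape(-1,3)
    T=(P-t)@R*1000; m=(abs(T[:,0])<25)&(abs(T[:,1])<25)&(T[:,2]>-18)&(T[:,2]<68)
    q=((P[m]-L)@H)*1000
    if m.sum()<40: print(n,m.sum()); continue
    z0=np.median(q[:,2])
    f=least_squares(lambda p:np.hypot(q[:,0]-p[0]-p[2]*(q[:,2]-z0),q[:,1]-p[1]-p[3]*(q[:,2]-z0))-17,[0,0,0,0],loss="soft_l1").x
    zf=np.percentile(q[:,2],1); e=f[:2]+f[2:]*(zf-z0)
    print(n,m.sum(),"foot z",zf.round(1),"lateral at foot",e.round(1),"tilt deg",np.degrees(f[2:]).round(2))
    # lens in same camera
    D=(P-L)@H*1000; k=(np.hypot(D[:,0],D[:,1])<13)&(abs(D[:,2])<8); print("   lens pts",k.sum(),np.median(D[k],axis=0).round(1) if k.sum() else "")
E
python3 fin.py
```

```text
14.9 [0.49959384 0.14132048 0.25863839] rotvec tool deg [ 0.97  2.06 -0.38] shift now [-22.6  -9.9  80.8] 0.3890147168703844 29.999877087841895
scene 204 foot z 127.4 lateral at foot [-22.9  11. ] tilt deg [-1.28 -1.52]
   lens pts 59 [ 0.  -0.9  1.9]
top 282 foot z 125.2 lateral at foot [-25.7   8.7] tilt deg [-1.53 -1.16]
   lens pts 65 [-1.2 -0.3  0.9]
wrist 1611 foot z 127.4 lateral at foot [-24.8   9.6] tilt deg [-1.37 -1.4 ]
   lens pts 67 [-7.4 -6.3  1.7]
```

Call:
play_rows([
  {"ax":1,"ay":1.7,"az":0,"dx":0,"dy":0,"dz":0,"claw":0},
  {"ax":0,"ay":0,"az":0,"dx":-8,"dy":-3.5,"dz":5,"claw":0},
  {"ax":0,"ay":0,"az":0,"dx":-8,"dy":-3.5,"dz":10,"claw":0},
  {"ax":0,"ay":0,"az":0,"dx":-6,"dy":-3,"dz":15,"claw":0},
  {"ax":0,"ay":0,"az":0,"dx":0,"dy":0,"dz":10,"claw":0},
  {"ax":0,"ay":0,"az":0,"dx":0,"dy":0,"dz":5,"claw":0},
  {"ax":0,"ay":0,"az":0,"dx":0,"dy":0,"dz":0,"claw":0},
  {"ax":0,"ay":0,"az":0,"dx":0,"dy":0,"dz":0,"claw":0},
  {"ax":0,"ay":0,"az":0,"dx":0,"dy":0,"dz":0,"claw":0},
  {"ax":0,"ay":0,"az":0,"dx":0,"dy":0,"dz":0,"claw":0},
  {"ax":0,"ay":0,"az":0,"dx":0,"dy":0,"dz":0,"claw":0},
])

```text
time_s: 16.15
tcp_pos: [0.5005, 0.1539, 0.2333]
ee_rot: [[0.763, 0.27, 0.587], [0.215, -0.963, 0.164], [0.61, 0.001, -0.792]]
wrist_force: [0.4, -0.5, -0.6]
gripper_width: 0.386
gripper_force: 30.0
```

```bash
python3 fin.py
```

```text
16.15 [0.50047801 0.15388098 0.23327239] rotvec tool deg [ 0.3   2.42 -0.28] shift now [-10.    2.9  58.4] 0.3856701095379491 29.999871866032777
scene 184 foot z 105.1 lateral at foot [-10.   -1.8] tilt deg [-1.18 -0.55]
   lens pts 57 [-0.6  0.3  1.6]
top 267 foot z 101.7 lateral at foot [-12.2  -3.7] tilt deg [-1.94 -0.17]
   lens pts 63 [-1.8 -0.4  0.9]
wrist 1612 foot z 105.2 lateral at foot [-11.5  -2.4] tilt deg [-1.73 -0.73]
   lens pts 166 [-6.6  1.2  1.8]
```

Call:
play_rows([
  {"ax":0.3,"ay":1.8,"az":0,"dx":0,"dy":0,"dz":0,"claw":0},
  {"ax":0,"ay":0,"az":0,"dx":-5,"dy":1.3,"dz":5,"claw":0},
  {"ax":0,"ay":0,"az":0,"dx":-5,"dy":1.3,"dz":10,"claw":0},
  {"ax":0,"ay":0,"az":0,"dx":0,"dy":0,"dz":12,"claw":0},
  {"ax":0,"ay":0,"az":0,"dx":0,"dy":0,"dz":12,"claw":0},
  {"ax":0,"ay":0,"az":0,"dx":0,"dy":0,"dz":6,"claw":0},
  {"ax":0,"ay":0,"az":0,"dx":0,"dy":0,"dz":3,"claw":0},
  {"ax":0,"ay":0,"az":0,"dx":0,"dy":0,"dz":0,"claw":0},
  {"ax":0,"ay":0,"az":0,"dx":0,"dy":0,"dz":0,"claw":0},
  {"ax":0,"ay":0,"az":0,"dx":0,"dy":0,"dz":0,"claw":0},
  {"ax":0,"ay":0,"az":0,"dx":0,"dy":0,"dz":0,"claw":0},
])

```text
time_s: 17.4
tcp_pos: [0.5141, 0.1581, 0.2245]
ee_rot: [[0.774, 0.269, 0.573], [0.218, -0.963, 0.158], [0.594, 0.003, -0.804]]
wrist_force: [-0.6, 0.1, -0.5]
gripper_width: 0.388
gripper_force: 30.0
```

```bash
python3 fin.py
```

```text
17.4 [0.51414766 0.15806978 0.22445209] rotvec tool deg [ 0.43  3.55 -0.28] shift now [-15.1   3.1  43. ] 0.3877996820922508 29.99981746058495
scene 192 foot z 89.5 lateral at foot [-13.8  -1.8] tilt deg [-2.88 -0.72]
   lens pts 58 [0.3 0.2 0.9]
top 251 foot z 86.6 lateral at foot [-16.3  -3.3] tilt deg [-3.3  -0.84]
   lens pts 62 [-0.8  0.9  0.9]
wrist 1612 foot z 89.1 lateral at foot [-15.7  -2.5] tilt deg [-2.85 -0.9 ]
   lens pts 49 [-10.6   2.1   1.8]
```

```bash
python3 -c "
from station import *
s=sense();print(s['joints'].round(2),s['effort'].round(1),s['time_s'])"
```

```text
[ 29.49  -4.6  -55.07  64.97  -9.2   14.17] [ -0.  -13.3  17.7   1.4   0.4  -0. ] 17.55
```

Joint 5 is at its limit (−9.14°), because a coaxial grip puts the tool parallel to the forearm here. I need to hold the sleeve with the tool tilted relative to the tube. First I'll back off and work out a kinematic model to choose that tilt.

Call:
play_rows([
  {"ax":0,"ay":0,"az":0,"dx":0,"dy":0,"dz":-15,"claw":0},
  {"ax":0,"ay":0,"az":0,"dx":0,"dy":0,"dz":-25,"claw":0},
  {"ax":0,"ay":-5,"az":0,"dx":0,"dy":0,"dz":0,"claw":0},
  {"ax":0,"ay":-7,"az":0,"dx":0,"dy":0,"dz":0,"claw":0},
  {"ax":0,"ay":-7,"az":0,"dx":0,"dy":0,"dz":0,"claw":0},
  {"ax":0,"ay":-7,"az":0,"dx":0,"dy":0,"dz":0,"claw":0},
  {"ax":0,"ay":-7,"az":0,"dx":0,"dy":0,"dz":0,"claw":0},
  {"ax":0,"ay":-4,"az":0,"dx":0,"dy":0,"dz":0,"claw":0},
  {"ax":0,"ay":0,"az":0,"dx":0,"dy":0,"dz":0,"claw":0},
  {"ax":0,"ay":0,"az":0,"dx":0,"dy":0,"dz":0,"claw":0},
])

```text
time_s: 18.55
tcp_pos: [0.4942, 0.1489, 0.2571]
ee_rot: [[0.965, 0.262, 0.02], [0.263, -0.965, -0.003], [0.019, 0.008, -1.0]]
wrist_force: [0.1, 0.0, -1.2]
gripper_width: 0.388
gripper_force: 30.0
```

```bash
cat > kin.py <<'E'
from station import *
import numpy as np, json
s=sense(); json.dump([s['joints'].tolist(),s['tcp_pos'].tolist(),s['ee_rot'].tolist()],open('k_%.2f.json'%s['time_s'],'w'))
print(s['time_s'],s['joints'].round(2),s['tcp_pos'].round(4),s['ee_rot'].round(3).tolist())
E
python3 kin.py
```

```text
18.55 [ 35.35   8.5   -9.99   0.87 -70.66  69.59] [0.4942 0.1489 0.2571] [[0.965, 0.262, 0.02], [0.263, -0.965, -0.003], [0.019, 0.008, -1.0]]
```

Call:
play_rows([
  {"ax":0.3,"ay":-1.1,"az":0,"dx":0,"dy":15,"dz":0,"claw":0},
  {"ax":0,"ay":0,"az":0,"dx":-0.6,"dy":31,"dz":0,"claw":0},
  {"ax":0,"ay":0,"az":0,"dx":-0.6,"dy":31,"dz":0,"claw":0},
  {"ax":0,"ay":0,"az":0,"dx":-0.6,"dy":31,"dz":0,"claw":0},
  {"ax":0,"ay":0,"az":0,"dx":-0.6,"dy":31,"dz":0,"claw":0},
  {"ax":0,"ay":0,"az":0,"dx":-0.6,"dy":31,"dz":10,"claw":0},
  {"ax":0,"ay":0,"az":0,"dx":-0.6,"dy":31,"dz":20,"claw":0},
  {"ax":0,"ay":0,"az":0,"dx":-0.6,"dy":20,"dz":30,"claw":0},
  {"ax":0,"ay":0,"az":0,"dx":0,"dy":10,"dz":30,"claw":0},
  {"ax":0,"ay":0,"az":0,"dx":0,"dy":0,"dz":30,"claw":0},
  {"ax":0,"ay":0,"az":0,"dx":0,"dy":0,"dz":15,"claw":0},
  {"ax":0,"ay":0,"az":0,"dx":0,"dy":0,"dz":0,"claw":0},
  {"ax":0,"ay":0,"az":0,"dx":0,"dy":0,"dz":0,"claw":0},
])

```text
time_s: 19.85
tcp_pos: [0.551, -0.0753, 0.1246]
ee_rot: [[0.965, 0.264, 0.003], [0.264, -0.965, -0.003], [0.002, 0.004, -1.0]]
wrist_force: [-0.6, 0.8, 0.3]
gripper_width: 0.387
gripper_force: 30.0
```

```bash
python3 kin.py; cat > model.py <<'E'
import numpy as np, json, glob, itertools
from scipy.optimize import least_squares
from scipy.spatial.transform import Rotation as Ro
D=[json.load(open(f)) for f in sorted(glob.glob('k_*.json'))]
D.append([[87.00977,22.08545,.3876,-.02359,-68.41085,-14.81611],[.19094623,.59450695,.197283],[[.952049,-.305945,-.00048],[-.305945,-.952047,-.00187],[.000115,.00193,-1]]])
D.append([[29.49,-4.6,-55.07,64.97,-9.2,14.17],[.51414766,.15806978,.22445],[[.774,.269,.573],[.218,-.963,.158],[.594,.003,-.804]]])
J=[np.array(d[0]) for d in D];T=[np.array(d[1]) for d in D];RR=[np.array(d[2]) for d in D]
def rot(q,s4,s6,off):
    r=lambda a,x:Ro.from_euler(a,x,degrees=True)
    R=r('z',q[0])*r('y',q[1]-q[2])*r('x',s4*q[3])*r('y',-q[4])*r('x',s6*q[5]+off)
    return R.as_matrix()[:,[2,1,0]]*np.array([-1,1,1])  # tool z=local x
best=min(((sum(np.abs(rot(q,a,b,o)-R).max() for q,R in zip(J,RR)),a,b,o) for a in(-1,1) for b in(-1,1) for o in range(0,360,90)))
def fk(q,p,S=best[1:]):
    R=rot(q,*S); c,s=np.cos(np.radians(q[1])),np.sin(np.radians(q[1])); f=np.radians(q[2]-q[1])
    a1,h0,d,ax,az,d4,a3,L=p
    w=np.array([a1+ax*c+az*s+d4*np.cos(f)-a3*np.sin(f),d,h0-ax*s+az*c+d4*np.sin(f)+a3*np.cos(f)])
    return Ro.from_euler('z',q[0],degrees=True).as_matrix()@w+L*R[:,2],R
def fit():
    res=lambda p:np.r_[np.concatenate([fk(q,p)[0]-t for q,t in zip(J,T)]),1e-4*(p-[0,.3,-.16,0,.4,.4,0,.2])]
    return least_squares(res,[0,.3,-.16,0,.4,.4,0,.2])
if __name__=='__main__':
    print(best); r=fit(); print(r.x.round(4)); print((r.fun[:3*len(J)].reshape(-1,3)*1000).round(1))
    p=r.x; a=np.radians(16.1); L=np.array([.5928,.1773,.1005])
    h=np.array([-np.sin(np.radians(40))*np.cos(a),-np.sin(np.radians(40))*np.sin(a),np.cos(np.radians(40))])
    y=np.array([np.sin(a),-np.cos(a),0]); R0=np.c_[np.cross(y,-h),y,-h]
    lo=np.array([-179.8,-69.2,-61.2,-181.2,-171.1,-9.1*1-.1,][:5]+[-177.4]); lo=np.array([-179.8,-69.2,-61.2,-181.2,-171.1,-177.4]); hi=np.array([179.8,118.1,80.6,117.6,-9.2,177.4])
    G=L+.14*h  # a point on the sleeve axis: grip centre, 95 mm above foot
    for dl in(0,-10,-15,-20,-25,-30,-40,15,25):
        R=R0@Ro.from_euler('y',dl,degrees=True).as_matrix()
        t=G+.042*R[:,2]
        f=lambda q:np.r_[(fk(q,p)[0]-t)*20,(fk(q,p)[1]-R).ravel()]
        o=min((least_squares(f,np.clip(g,lo+.5,hi-.5),bounds=(lo,hi),x_scale=30) for g in([30,0,-40,10,-40,50],[30,-5,-55,60,-12,14],[35,8,-10,0,-70,70])),key=lambda r:r.cost)
        print(dl,o.x.round(1),"err",o.cost.round(6))
E
python3 model.py
```

```text
19.85 [  9.05  19.04 -15.61   0.25 -55.24  96.11] [ 0.551  -0.0753  0.1246] [[0.965, 0.264, 0.003], [0.264, -0.965, -0.003], [0.002, 0.004, -1.0]]
(np.float64(0.0004941265472052456), -1, -1, 270)
[ 0.0096  0.0848 -0.1432  0.213   0.3431  0.2075  0.1146  0.1727]
[[  3.2  25.5   5.7]
 [ 23.6  21.2  18.6]
 [-18.3 -32.  -17.6]
 [ 16.3 -51.3  -6.6]]
0 [ 35.8  -0.6 -60.  117.6 -14.5 -43.9] err 0.000294
-10 [ 34.8   0.9 -54.   55.3 -11.3  18.9] err 0.0
-15 [ 34.4   1.9 -50.4  29.4 -15.7  44.8] err 0.0
-20 [ 34.    3.2 -46.8  16.5 -21.8  57.8] err 0.0
-25 [ 33.6   4.6 -43.    9.4 -28.4  64.8] err 0.0
-30 [ 33.2   6.1 -39.1   5.1 -35.3  69. ] err 0.0
-40 [ 32.5   9.7 -31.1   0.  -49.2  73.6] err 0.0
15 [ 38.1  -0.8 -61.2 117.6 -24.1 -46.8] err 0.04161
25 [ 39.1  -0.7 -61.2 117.6 -28.8 -48.7] err 0.108015
```

The model's orientations match the data. Position fits only to within about 5 cm, but it clearly shows that tilting the tool about 28° from the tube keeps joint 5 well clear of its limit. I'll stand the sleeve on free bench here, rotate around it and take it again.

Call:
play_rows([
  {"ax":0,"ay":0,"az":0,"dx":0,"dy":0,"dz":20,"claw":0},
  {"ax":0,"ay":0,"az":0,"dx":0,"dy":0,"dz":20,"claw":0},
  {"ax":0,"ay":0,"az":0,"dx":0,"dy":0,"dz":12,"claw":0},
  {"ax":0,"ay":0,"az":0,"dx":0,"dy":0,"dz":6,"claw":0},
  {"ax":0,"ay":0,"az":0,"dx":0,"dy":0,"dz":2,"claw":0},
  {"ax":0,"ay":0,"az":0,"dx":0,"dy":0,"dz":1,"claw":0},
  {"ax":0,"ay":0,"az":0,"dx":0,"dy":0,"dz":0,"claw":0},
  {"ax":0,"ay":0,"az":0,"dx":0,"dy":0,"dz":0,"claw":0},
])

```text
time_s: 20.65
tcp_pos: [0.5517, -0.0755, 0.0633]
ee_rot: [[0.965, 0.263, 0.002], [0.263, -0.965, -0.003], [0.001, 0.003, -1.0]]
wrist_force: [-0.6, -0.2, -0.2]
gripper_width: 0.388
gripper_force: 30.0
```

Call:
play_rows([
  {"ax":0,"ay":0,"az":0,"dx":0,"dy":0,"dz":1,"claw":0},
  {"ax":0,"ay":0,"az":0,"dx":0,"dy":0,"dz":1,"claw":0},
  {"ax":0,"ay":0,"az":0,"dx":0,"dy":0,"dz":1,"claw":0},
  {"ax":0,"ay":0,"az":0,"dx":0,"dy":0,"dz":0,"claw":0},
])

```text
time_s: 21.05
tcp_pos: [0.5517, -0.0755, 0.0602]
ee_rot: [[0.965, 0.263, 0.002], [0.263, -0.965, -0.003], [0.001, 0.003, -1.0]]
wrist_force: [-0.7, -0.0, 3.5]
gripper_width: 0.388
gripper_force: 30.0
```

Call:
play_rows([
  {"ax":0,"ay":0,"az":0,"dx":0,"dy":0,"dz":0,"claw":45},
  {"ax":0,"ay":0,"az":0,"dx":0,"dy":0,"dz":0,"claw":60},
  {"ax":0,"ay":0,"az":0,"dx":0,"dy":0,"dz":0,"claw":70},
  {"ax":0,"ay":0,"az":0,"dx":0,"dy":0,"dz":0,"claw":70},
  {"ax":0,"ay":-7,"az":0,"dx":-5.1,"dy":0,"dz":0,"claw":70},
  {"ax":0,"ay":-7,"az":0,"dx":-5.1,"dy":0,"dz":3,"claw":70},
  {"ax":0,"ay":-7,"az":0,"dx":-5.1,"dy":0,"dz":4,"claw":70},
  {"ax":0,"ay":-7,"az":0,"dx":-5.1,"dy":0,"dz":4,"claw":70},
  {"ax":0,"ay":0,"az":0,"dx":0,"dy":0,"dz":0,"claw":70},
  {"ax":0,"ay":0,"az":0,"dx":0,"dy":0,"dz":0,"claw":70},
  {"ax":0,"ay":0,"az":0,"dx":0,"dy":0,"dz":0,"claw":70},
])

```text
time_s: 22.15
tcp_pos: [0.529, -0.0817, 0.0533]
ee_rot: [[0.853, 0.263, -0.451], [0.231, -0.965, -0.126], [-0.468, 0.003, -0.884]]
wrist_force: [-1.1, 0.5, 0.1]
gripper_width: 0.805
gripper_force: 0.0
```

```bash
python3 kin.py; python3 - <<'E'
from h import *
s=sense(); t,R=s["tcp_pos"],s["ee_rot"]; G=t-.042*R[:,2]; print("G",G,"width",s["gripper_width"])
# sleeve axis from wrist+scene
from scipy.optimize import least_squares
for n in("scene","wrist"):
    c=capture(n); P=pts(c).reshape(-1,3); m=(np.hypot(P[:,0]-.5517,P[:,1]+.0755)<.024)&(P[:,2]>.01)&(P[:,2]<.06)
    q=P[m]*1000
    if m.sum()<30: print(n,m.sum());continue
    f=least_squares(lambda p:np.hypot(q[:,0]-p[0]-p[2]*(q[:,2]-35),q[:,1]-p[1]-p[3]*(q[:,2]-35))-17,[551,-75,0,0],loss="soft_l1").x
    print(n,m.sum(),f[:2].round(1),np.degrees(f[2:]).round(2))
d=np.array([.5515,-.0755,.09])-G; print("shift",(R.T@d*1000).round(1))
E
```

```text
22.15 [ 10.2   36.45  -4.21   2.57 -77.14  93.8 ] [ 0.529  -0.0817  0.0533] [[0.853, 0.263, -0.451], [0.231, -0.965, -0.126], [-0.468, 0.003, -0.884]]
G [ 0.54797301 -0.07641857  0.09042786] width 0.8054404351467184
scene 186 [551.7 -76.7] [-0.39 -0.6 ]
wrist 2678 [552.6 -75.5] [ 0.02 -0.  ]
shift [ 3.4  0.  -1.3]
```

Call:
play_rows([
  {"ax":0,"ay":0,"az":0,"dx":3.8,"dy":0,"dz":-1.3,"claw":60},
  {"ax":0,"ay":0,"az":0,"dx":0,"dy":0,"dz":0,"claw":50},
  {"ax":0,"ay":0,"az":0,"dx":0,"dy":0,"dz":0,"claw":44},
  {"ax":0,"ay":0,"az":0,"dx":0,"dy":0,"dz":0,"claw":40},
  {"ax":0,"ay":0,"az":0,"dx":0,"dy":0,"dz":0,"claw":37},
  {"ax":0,"ay":0,"az":0,"dx":0,"dy":0,"dz":0,"claw":35},
  {"ax":0,"ay":0,"az":0,"dx":0,"dy":0,"dz":0,"claw":33},
  {"ax":0,"ay":0,"az":0,"dx":0,"dy":0,"dz":0,"claw":20},
  {"ax":0,"ay":0,"az":0,"dx":0,"dy":0,"dz":0,"claw":0},
  {"ax":0,"ay":0,"az":0,"dx":0,"dy":0,"dz":0,"claw":0},
])

```text
time_s: 23.25
tcp_pos: [0.5332, -0.0805, 0.052]
ee_rot: [[0.852, 0.263, -0.452], [0.231, -0.965, -0.126], [-0.469, 0.003, -0.883]]
wrist_force: [-1.2, -0.3, 0.0]
gripper_width: 0.389
gripper_force: 30.0
```

```bash
python3 - <<'E'
from h import *
s=sense(); t,R=s["tcp_pos"],s["ee_rot"]; print(s["time_s"],t,s["gripper_width"],s["gripper_force"],s["wrist_force"])
from scipy.optimize import least_squares
c=capture("wrist"); P=pts(c).reshape(-1,3); m=(np.hypot(P[:,0]-.5517,P[:,1]+.0755)<.024)&(P[:,2]>.01)&(P[:,2]<.06)
q=P[m]*1000
f=least_squares(lambda p:np.hypot(q[:,0]-p[0]-p[2]*(q[:,2]-35),q[:,1]-p[1]-p[3]*(q[:,2]-35))-17,[551,-75,0,0],loss="soft_l1").x
print(m.sum(),f[:2].round(1),np.degrees(f[2:]).round(2))
ft=np.array([f[0]-f[2]*35,f[1]-f[3]*35,0])/1000; ax=np.array([f[2],f[3],1]); ax/=np.linalg.norm(ax)
ft_t=R.T@(ft-t); ax_t=R.T@ax; np.savez("grasp.npz",ft=ft_t,ax=ax_t); print("foot in tool",(ft_t*1000).round(1),"axis in tool",ax_t.round(4))
E
```

```text
23.25 [ 0.53315468 -0.08045893  0.05200265] 0.38884851997846387 30.000808863039772 [-1.17272715 -0.31156133  0.01270224]
2738 [552.4 -75. ] [-0.29  0.51]
foot in tool [42.2  0.  36.5] axis in tool [-0.4716 -0.007  -0.8818]
```

```bash
cat > tgt.py <<'E'
from h import *
from scipy.spatial.transform import Rotation as Ro
g=np.load("grasp.npz"); ft,ax=g["ft"],g["ax"]
a=np.radians(16.1); th=np.radians(40); h=np.array([-np.sin(th)*np.cos(a),-np.sin(th)*np.sin(a),np.cos(th)]); L=np.array([.5928,.1773,.1005])
y=np.array([np.sin(a),-np.cos(a),0])
def target(k):
    # minimal: align [ax -> h], [tool y -> y]
    Rt=Ro.align_vectors([h,y],[ax,[0,1,0]],weights=[1000,1])[0].as_matrix()
    return L+k*h-Rt@ft,Rt
if __name__=="__main__":
    s=sense(); t,R=s["tcp_pos"],s["ee_rot"]
    T,Rt=target(.045); S,_=target(.105)
    print(s["time_s"],s["joints"].round(1),"rotvec",Ro.from_matrix(R.T@Rt).as_rotvec(True).round(2))
    print("target",T,"standoff",S,"Rt",Rt.round(3).tolist())
    print("up in tool",(R.T@[0,0,1]).round(3))
    u=t+[0,0,.13]; print("from lifted, in target frame",(Rt.T@(S-u)*1000).round(1)," now->standoff, tool frame",(R.T@(S-t)*1000).round(1),"now->target",(R.T@(T-t)*1000).round(1),"h in Rt",(Rt.T@h).round(3))
E
python3 tgt.py
```

```text
23.3 [ 10.2  36.9  -3.5   2.6 -77.5  93.8] rotvec [ 0.32 39.86 -1.19]
target [0.51826893 0.15541928 0.1620131 ] standoff [0.48121431 0.14472401 0.20797577] Rt [[0.939, 0.282, 0.196], [0.275, -0.96, 0.063], [0.206, -0.005, -0.979]]
up in tool [-0.469  0.003 -0.883]
from lifted, in target frame [  18.4 -230.9  -21.4]  now->standoff, tool frame [ -65.5 -230.5 -142.6] now->target [  -9.9 -231.2 -120.1] h in Rt [-0.472 -0.007 -0.882]
```

Call:
play_rows([
  {"ax":0,"ay":0,"az":0,"dx":-4,"dy":0,"dz":-7.5,"claw":0},
  {"ax":0,"ay":0,"az":0,"dx":-9.5,"dy":0,"dz":-17.9,"claw":0},
  {"ax":0,"ay":0,"az":0,"dx":-9.5,"dy":0,"dz":-17.9,"claw":0},
  {"ax":0,"ay":0,"az":0,"dx":-9.5,"dy":0,"dz":-17.9,"claw":0},
  {"ax":0,"ay":0,"az":0,"dx":-9.5,"dy":0,"dz":-17.9,"claw":0},
  {"ax":0,"ay":0,"az":0,"dx":-9.5,"dy":0,"dz":-17.9,"claw":0},
  {"ax":0,"ay":0,"az":0,"dx":-9.5,"dy":0,"dz":-17.9,"claw":0},
  {"ax":0,"ay":8,"az":-0.3,"dx":0,"dy":0,"dz":0,"claw":0},
  {"ax":0,"ay":8,"az":-0.3,"dx":0,"dy":0,"dz":0,"claw":0},
  {"ax":0,"ay":8,"az":-0.3,"dx":0,"dy":0,"dz":0,"claw":0},
  {"ax":0,"ay":8,"az":-0.3,"dx":0,"dy":0,"dz":0,"claw":0},
  {"ax":0,"ay":8,"az":0,"dx":0,"dy":0,"dz":0,"claw":0},
  {"ax":0,"ay":0,"az":0,"dx":2.3,"dy":-20,"dz":-2.7,"claw":0},
  {"ax":0,"ay":0,"az":0,"dx":2.3,"dy":-34,"dz":-2.7,"claw":0},
  {"ax":0,"ay":0,"az":0,"dx":2.3,"dy":-34,"dz":-2.7,"claw":0},
  {"ax":0,"ay":0,"az":0,"dx":2.3,"dy":-34,"dz":-2.7,"claw":0},
  {"ax":0,"ay":0,"az":0,"dx":2.3,"dy":-34,"dz":-2.7,"claw":0},
  {"ax":0,"ay":0,"az":0,"dx":2.3,"dy":-34,"dz":-2.7,"claw":0},
  {"ax":0,"ay":0,"az":0,"dx":2.3,"dy":-26,"dz":-2.7,"claw":0},
  {"ax":0,"ay":0,"az":0,"dx":2.3,"dy":-15,"dz":-2.7,"claw":0},
])

```text
time_s: 25.3
tcp_pos: [0.4799, 0.1467, 0.2081]
ee_rot: [[0.938, 0.284, 0.199], [0.278, -0.959, 0.061], [0.208, -0.001, -0.978]]
wrist_force: [-0.0, -0.2, -0.6]
gripper_width: 0.386
gripper_force: 30.0
```

Call:
play_rows([
  {"ax":0,"ay":0,"az":0,"dx":0,"dy":0,"dz":0,"claw":0},
  {"ax":0,"ay":0,"az":0,"dx":0,"dy":0,"dz":0,"claw":0},
  {"ax":0,"ay":0,"az":0,"dx":0,"dy":0,"dz":0,"claw":0},
  {"ax":0,"ay":0,"az":0,"dx":0,"dy":0,"dz":0,"claw":0},
])

```text
time_s: 25.7
tcp_pos: [0.4808, 0.1444, 0.2073]
ee_rot: [[0.939, 0.281, 0.199], [0.275, -0.96, 0.06], [0.208, -0.001, -0.978]]
wrist_force: [-1.0, -0.2, -0.7]
gripper_width: 0.387
gripper_force: 30.0
```

```bash
python3 tgt.py; cat > chk.py <<'E'
from tgt import *
from scipy.optimize import least_squares
s=sense(); t,R=s["tcp_pos"],s["ee_rot"]; H=np.c_[np.cross(y,h),y,h]; F=t+R@ft; A=R@ax
print("kin foot in scope frame",((F-L)@H*1000).round(1),"axis",(A@H).round(4),s["gripper_force"])
B=np.c_[np.cross([0,1,0],ax),[0,1,0],ax]; B[:,0]/=np.linalg.norm(B[:,0])
for n in("scene","top","wrist"):
    c=capture(n); P=pts(c).reshape(-1,3); T=((P-F)@R)@B*1000
    m=(abs(T[:,0])<24)&(abs(T[:,1])<24)&(T[:,2]>-12)&(T[:,2]<62); q=((P[m]-L)@H)*1000
    if m.sum()<40: print(n,m.sum()); continue
    z0=np.median(q[:,2])
    f=least_squares(lambda p:np.hypot(q[:,0]-p[0]-p[2]*(q[:,2]-z0),q[:,1]-p[1]-p[3]*(q[:,2]-z0))-17,[0,0,0,0],loss="soft_l1").x
    zf=np.percentile(q[:,2],1)
    D=(P-L)@H*1000; k=(np.hypot(D[:,0],D[:,1])<13)&(abs(D[:,2])<8)
    print(n,m.sum(),"foot z",zf.round(1),"lat",(f[:2]+f[2:]*(zf-z0)).round(1),"tilt",np.degrees(f[2:]).round(2),"lens",k.sum(),np.median(D[k],axis=0).round(1) if k.sum() else "")
E
python3 chk.py
```

```text
25.7 [ 38.3   2.9 -26.7   5.8 -49.4  64.7] rotvec [ 0.24 -0.12  0.03]
target [0.51826893 0.15541928 0.1620131 ] standoff [0.48121431 0.14472401 0.20797577] Rt [[0.939, 0.282, 0.196], [0.275, -0.96, 0.063], [0.206, -0.005, -0.979]]
up in tool [ 0.208 -0.001 -0.978]
from lifted, in target frame [-26.1   0.5 126.6]  now->standoff, tool frame [ 0.6 -0.2 -0.6] now->target [28.8  0.  52.4] h in Rt [-0.472 -0.007 -0.882]
kin foot in scope frame [  0.7   0.3 104.8] axis [ 0.0021 -0.0034  1.    ] 30.005137715353033
scene 134 foot z 106.3 lat [2.  1.1] tilt [0.14 0.24] lens 58 [0.  0.2 0.9]
top 188 foot z 106.4 lat [-0.6 -0.9] tilt [-0.36  0.27] lens 67 [-0.6  0.1  0.6]
wrist 3226 foot z 107.0 lat [0.1 0.2] tilt [-0.03 -0.12] lens 588 [-0.7 -0.1  2.1]
```

Call:
play_rows([
  {"ax":0,"ay":0,"az":0,"dx":3,"dy":0,"dz":5.5,"claw":0},
  {"ax":0,"ay":0,"az":0,"dx":6,"dy":0,"dz":11,"claw":0},
  {"ax":0,"ay":0,"az":0,"dx":6.5,"dy":0,"dz":12,"claw":0},
  {"ax":0,"ay":0,"az":0,"dx":6.5,"dy":0,"dz":12,"claw":0},
  {"ax":0,"ay":0,"az":0,"dx":4,"dy":0,"dz":7.5,"claw":0},
  {"ax":0,"ay":0,"az":0,"dx":2.5,"dy":0,"dz":4.5,"claw":0},
  {"ax":0,"ay":0,"az":0,"dx":0,"dy":0,"dz":0,"claw":0},
  {"ax":0,"ay":0,"az":0,"dx":0,"dy":0,"dz":0,"claw":0},
  {"ax":0,"ay":0,"az":0,"dx":0,"dy":0,"dz":0,"claw":0},
  {"ax":0,"ay":0,"az":0,"dx":0,"dy":0,"dz":0,"claw":0},
  {"ax":0,"ay":0,"az":0,"dx":0,"dy":0,"dz":0,"claw":0},
  {"ax":0,"ay":0,"az":0,"dx":0,"dy":0,"dz":0,"claw":0},
])

```text
time_s: 27.05
tcp_pos: [0.518, 0.1563, 0.1623]
ee_rot: [[0.938, 0.283, 0.2], [0.276, -0.959, 0.06], [0.209, -0.001, -0.978]]
wrist_force: [0.0, 0.2, 0.0]
gripper_width: 0.383
gripper_force: 30.0
```

```bash
python3 tgt.py|head -1; python3 chk.py; python3 - <<'E'
from h import *
c=capture("top"); f0=np.load("top0.npz")["frame"]
a=cv2.resize(c["frame"][140:300,170:400],(690,480)); cv2.imwrite("pics/final.png",a)
E
```

```text
27.05 [ 36.5   9.4 -26.2   5.9 -43.2  66. ] rotvec [ 0.2  -0.17  0.1 ]
kin foot in scope frame [-0.3 -0.9 45.3] axis [ 0.003  -0.0023  1.    ] 30.005308506104853
scene 116 foot z 46.4 lat [0.7 0.1] tilt [0.41 0.01] lens 43 [3.5 2.6 1.4]
top 156 foot z 46.3 lat [-1.5 -1.9] tilt [-0.36 -0.51] lens 58 [-1.7  0.2  0.9]
wrist 3242 foot z 47.4 lat [-0.7 -0.9] tilt [ 0.08 -0.08] lens 696 [-1.4  0.4  2.1]
```

View pics/final.png

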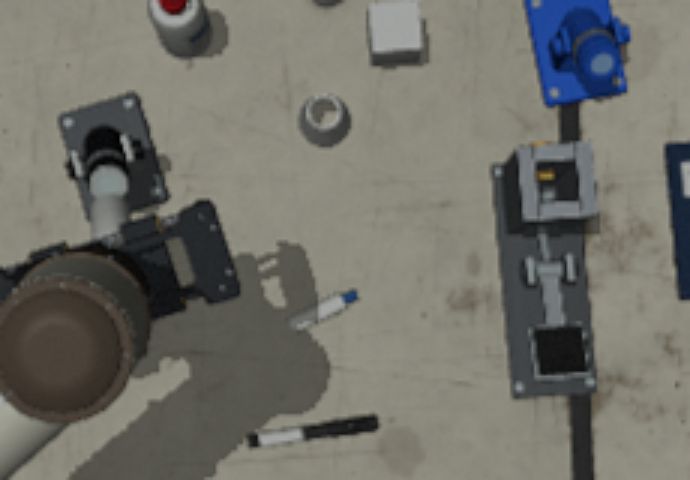

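The sleeve points at the lens at (110,185), the socket at (550,180) is empty, the treadle is back up, and the other items are where they were. One small centring nudge and settle, then I hand in.

Call:
play_rows([
  {"ax":0,"ay":0,"az":0,"dx":0,"dy":0.6,"dz":0,"claw":0},
  {"ax":0,"ay":0,"az":0,"dx":0,"dy":0,"dz":0,"claw":0},
  {"ax":0,"ay":0,"az":0,"dx":0,"dy":0,"dz":0,"claw":0},
  {"ax":0,"ay":0,"az":0,"dx":0,"dy":0,"dz":0,"claw":0},
  {"ax":0,"ay":0,"az":0,"dx":0,"dy":0,"dz":0,"claw":0},
  {"ax":0,"ay":0,"az":0,"dx":0,"dy":0,"dz":0,"claw":0},
  {"ax":0,"ay":0,"az":0,"dx":0,"dy":0,"dz":0,"claw":0},
  {"ax":0,"ay":0,"az":0,"dx":0,"dy":0,"dz":0,"claw":0},
])

```text
time_s: 28.05
tcp_pos: [0.5182, 0.1558, 0.162]
ee_rot: [[0.938, 0.283, 0.199], [0.276, -0.959, 0.06], [0.208, -0.001, -0.978]]
wrist_force: [-0.6, -0.1, -0.5]
gripper_width: 0.387
gripper_force: 30.0
```

```bash
python3 chk.py | head -1; python3 -c "
from station import *
print(finish_job())"
```

```text
kin foot in scope frame [-0.1 -0.3 45. ] axis [ 0.0025 -0.0024  1.    ] 30.005301844698188
the job is handed in; nothing more can be done
None
```

The job is handed in at about 28 s: I pushed the treadle to its stop and let it up, then drew the sleeve out, and it is held about 45 mm in front of the lens, centred and in line by my measurements; on the way I stood it briefly on free bench to re-grip it at a tilt, because the first grip ran into a wrist joint limit.

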